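# Strip the spent bayonet filters from a hydraulic filter head

## Task

On the grey panel, swing the shut-off valve lever fully shut, then slide the lock bolt fully home beside it. Only then take every spent filter cartridge out of the filter head (turn its bar grip a quarter turn anticlockwise to the stop, lift it straight out) and put it in the green scrap bin, and turn the peak-pressure reset knob anticlockwise all the way back to its zero stop. Leave the valve shut and bolted, the bin upright, and the other things on the bench where they are.

Things in the scene. Friction and masses are not known exactly. Their poses are not given: they have to be found in the camera images.
- filter_head: aluminium block fixed to the bench, 200 x 200 mm, top 60 mm up, origin: centre of its underside. 4 ports at x=+-50, y=+-50 mm; 3 or 4 hold a cartridge. Locked: cartridge yaw 0 to 0.3 rad in the head's frame (stop at 0), bar grip along x, lugs under the plate with 2 mm play. Turned anticlockwise from above to 1.2 rad or more (stop about 1.57) it lifts straight out; clear after 45 mm
- cartridge1: spent cartridge, 78 mm tall, 0.17-0.35 kg, origin at the centre of its underside, z up its axis: stem 30 mm dia. to z=43 mm, lug bar along x 52 mm long, 10 wide, z=26-33; flange 56 mm dia. z=43-49; black bar grip on top 40 mm along x, 14 mm thick along y, z=49-78. In its port the flange rests on the head, underside 17 mm above the bench. Turns freely. None if absent
- cartridge2: spent cartridge, 78 mm tall, 0.17-0.35 kg, origin at the centre of its underside, z up its axis: stem 30 mm dia. to z=43 mm, lug bar along x 52 mm long, 10 wide, z=26-33; flange 56 mm dia. z=43-49; black bar grip on top 40 mm along x, 14 mm thick along y, z=49-78. In its port the flange rests on the head, underside 17 mm above the bench. Turns freely. None if absent
- cartridge3: spent cartridge, 78 mm tall, 0.17-0.35 kg, origin at the centre of its underside, z up its axis: stem 30 mm dia. to z=43 mm, lug bar along x 52 mm long, 10 wide, z=26-33; flange 56 mm dia. z=43-49; black bar grip on top 40 mm along x, 14 mm thick along y, z=49-78. In its port the flange rests on the head, underside 17 mm above the bench. Turns freely. None if absent
- cartridge4: spent cartridge, 78 mm tall, 0.17-0.35 kg, origin at the centre of its underside, z up its axis: stem 30 mm dia. to z=43 mm, lug bar along x 52 mm long, 10 wide, z=26-33; flange 56 mm dia. z=43-49; black bar grip on top 40 mm along x, 14 mm thick along y, z=49-78. In its port the flange rests on the head, underside 17 mm above the bench. Turns freely. None if absent
- bin: green open bin, loose, 0.7 kg, outside 290 (its x) x 130 (its y) x 55 mm high, walls and floor 4 mm thick, origin at the centre of its underside. Starts empty, left or right of the filter head
- panel: grey service panel fixed to the bench on the other side of the filter head from the bin, 250 (x) x 130 (y) x 50 mm high, origin at the centre of its underside; carries the valve lever (pivot at x = -70 mm, y = 0), the reset knob (axis at x = +80 mm, y = 0) and the lock bolt (slides along x at y = +45 mm)
- valve (a joint): shut-off valve lever on the panel, turns about a vertical pivot, stays where it is left (friction about 2 N at the pin). 0 = open, lever along the panel's +y (across the panel); 1.571 = shut, at its stop, lever along the panel's +x (towards the reset knob); grows clockwise seen from above
- valve_pin (a point): centre of the upright black round pin at the free end of the valve lever, 18 mm in diameter, 70 mm from the pivot, from 70 to 112 mm above the bench (this point at 93 mm); the steel lever lies under it, its top at 70 mm
- bolt (a joint): lock bolt on the panel, m: 0 = drawn back, beside the reset knob (panel x = +50 mm); 0.05 = home against its end stop, beside the shut lever's pin (panel x = 0); grows towards the panel's -x. Friction about 1.5 N, stays where it is left
- bolt_grip (a point): middle of the bolt's upright black tab, 86 mm above the bench; the tab is 16 mm thick (along the panel's x), 20 mm wide (y), from 62 to 98 mm above the bench, on a steel bar 20 mm wide whose top is 63 mm up
- reset (a joint): reset knob of the peak-pressure pointer on the panel: rad clockwise from its zero stop, seen from above; 0 = zero stop, reached by turning anticlockwise. Friction 0.04 N m, stays where it is left
- reset_grip (a point): point on the reset knob's axis at the height to grip, 87 mm above the bench. The knob has a black upright bar grip 42 mm long and 14 mm thick, from 64 to 94 mm above the bench over a round skirt 44 mm in diameter; at zero the bar lies along the panel's x with its white line on the -x side
- rod_end_a: bystander: steel rod end with a 48 mm eye and 22 mm shank, lying, 28 mm high, 114 mm long, between robot and filter head
- rod_end_b: bystander: shorter steel rod end, 28 mm high, 94 mm long, beyond the filter head
- valve_block: bystander: aluminium block 60 x 50 x 62 mm beyond the filter head
- thread_paste: bystander: white jar 60 mm in diameter, 80 mm tall, between robot and filter head
- carton: bystander: cardboard box 90 x 90 x 70 mm on the far left
- spanner: bystander: spanner 200 mm long lying on the far right

How it is judged:
By the outcome, as a careful person would: the job done as asked, in the order asked, and still so for the second after the job is handed in, with the robot touching nothing.
Of cartridge1, cartridge2, cartridge3, cartridge4 only 3 to 4 are there at a start; the rules pass over those that are not, and their reading is None.
At some moment in a run one of bin may be knocked a few centimetres aside while the robot is not near it.
Once in a run the grip may slacken for a moment while it holds something.
It also fails if it takes over 208 s, if anything falls off the work surface, if the arm or the gripper's body presses on something with over 40 N, if the wrist force passes 120 N, or if a joint passes its speed limit or range.

## Robot

A 6-joint arm with a two-finger parallel gripper is mounted at the origin on the work surface. World frame = base frame: x ahead of the robot, y to its left, z up, the work surface at z = 0. Lengths are in m, angles in rad, forces in N, time in s.
With the tool pointing down it reaches from about 0.375 to 0.9 m from the base axis. Payload 3.1 kg.
Tool frame: the origin (TCP) lies between the finger pads; the fingertips stand 19 mm ahead of it and the grasp point (between the pads) is the TCP; z points along the fingers, y is the line along which they close (so a half turn about z gives the same grasp; the last joint's range is limited). The gripper opens to 87 mm and grips with 3 to 60 N. Pads are 19 mm wide; open, the fingers measure 117 mm over their backs; the gripper's body (75 mm by 190 mm) begins 51 mm behind the grasp point.
Start: joints at [-1.466, 0.527, 1.433, -0, 1.181, -0.178], TCP at [0.174, -0.6, 0.242] pointing down, gripper open.
Joint ranges: [-3.08, 3.08], [-0.75, 2.2], [0.22, 2.44], [-1.43, 4.57], [0, 2.65], [-2.85, 2.85]. Speed limits (rad/s): [2.79, 2.79, 3.14, 3.14, 3.14, 3.14].

## Interface

Orientations are given as a unit quaternion [x, y, z, w].
In Python, from rig import telemetry, viewer, hand_in gives the robot as it stands. The module is installed in compiled form; this text tells all that it offers.
- The arm moves only by the shell command python3 -m creep 'ROWS' [FORCE]. ROWS is JSON, a list of rows, each an object with "translation": the shift along the tool's x, y, z in mm, a list of three; "roll": the turn about the tool's z in degrees; "gripper": the finger opening in mm, from 0 to 87. In form: [{"translation": [tx, ty, tz], "roll": roll, "gripper": gripper}, ...]. A call has 1 to 5 rows; each row is the pose to reach, as a shift and turn from the pose commanded when the call began, along the tool's axes at that moment; what a row does not reach only later rows make up. A row lasts 1/12 s, in which the tool goes at most 41.7 mm and 7.16 degrees, less where a joint would pass 70% of its speed; a pose out of reach is approached as far as the arm can. A call with a gripper value outside its range is refused whole. The fingers move at their own pace and stop on an object; FORCE is the grip in N (left out, the last holds). Time passes only in rows, so rows that repeat a pose let the fingers close. It gives the time, the measured TCP pose, the force, the opening and the grip force at its end, in the units of the state.
- telemetry.get_obs(): the state, without advancing time (a new reading comes with each control period).
- viewer.camera(name): name is "scene" or "top"; returns the picture (480x640x3 uint8, blue, green, red); there is no depth.
- viewer.camera_info(name): a dict with "intrinsics" (3x3 intrinsics, pixels), "k1" (the pictures are not rectified: a ray, as slopes to the right and down, at radius r is drawn at 1 + k1 r^2 times it, then the intrinsics apply), "rvec" (rotation vector, rad) and "tvec" (3), from world to camera coordinates, as OpenCV has them. Camera axes: x right, y down, z forward; pixel columns grow to the right and rows downward; lengths in m; the calibration is good to about 2 mm. A picture is of the moment at which its call begins. camera_info takes no time and is no camera call.
- hand_in(): hands the job in; it is judged then, once.
Trained networks look in the newest picture that a camera, given by its name, has taken for a name from the list of things; names that differ only in an ending like _2 or _b are one class to them, and where a whole thing is asked for, a point or a joint stands for the part that bears it (a point fixed in the world has none). Each returns a list of dicts, best first, with "p" (0 to 1); they miss things now and then, are a little off and sometimes report something else, mostly with a low value. They report only what shows in the picture. A call takes as long as a camera call.
- viewer.recognise(camera, thing): "bbox" ([left, top, width, height] in pixels, round what is visible of it).
The state is a dict: "time": time; "q": joint angles; "joint_velocities": joint speeds; "joint_torque": joint torques, N m; "position": TCP position; "tool_rot": TCP orientation; "ft_force": force on the tool from outside, world axes, zero at the start; "moment": the same for the moment, N m; "grip_width": finger opening in m; "grip_force": force on a finger pad.
Only numpy, scipy, OpenCV 4.12 (cv2) and the standard library are available. Lean on these libraries where they do the work, as an engineer would, in place of code of your own. Each camera call takes 0.05 s, during which the arm holds its last target. There are 200 camera calls.

## Working session

There is one attempt and no reset: what is moved stays moved. The work goes in short steps, Python scripts to look and compute and a shell command to move; the robot and the scene stay as the last step left them, time stands still between calls to the robot, and variables do not carry over. Pictures are saved under pics/ and viewed, at most 14 in all, crops included, and the job is handed in when it is done.

```bash
mkdir -p pics; ls; python3 - <<'E'
from rig import telemetry, viewer
import cv2
o=telemetry.get_obs(); print({k:(v if not hasattr(v,'__len__') else [round(float(x),3) for x in v]) for k,v in o.items()})
for c in("scene","top"):
    print(c,viewer.camera_info(c))
    cv2.imwrite(f"pics/{c}0.png",viewer.camera(c))
    for t in ["filter_head","cartridge1","bin","panel","valve","valve_pin","bolt_grip","reset_grip","thread_paste","rod_end_a"]:
        print(t,[(round(d['p'],2),[round(x) for x in d['bbox']]) for d in viewer.recognise(c,t)][:5])
E
```

```text
pics
{'time': 0.0, 'q': [-1.467, 0.528, 1.434, -0.0, 1.181, -0.179], 'joint_velocities': [-0.001, -0.002, -0.001, 0.0, 0.001, 0.001], 'joint_torque': [-0.002, -44.005, -17.659, 0.063, 0.058, -0.0], 'position': [0.174, -0.599, 0.241], 'tool_rot': [0.99, 0.141, 0.0, -0.001], 'ft_force': [-0.337, -1.253, -0.457], 'moment': [0.032, -0.008, -0.035], 'grip_force': 0.0, 'grip_width': 0.08682264157480683}
scene {'intrinsics': array([[557.60580815,   0.        , 328.65786699],
       [  0.        , 557.60580815, 235.5101693 ],
       [  0.        ,   0.        ,   1.        ]]), 'k1': -0.07867060122388297, 'rvec': array([ 1.23582245,  2.49415701, -0.72568302]), 'tvec': array([ 0.35302017, -0.36754501,  1.60872741])}
filter_head [(0.83, [258, 184, 116, 106])]
cartridge1 [(0.85, [336, 208, 21, 24]), (0.69, [297, 190, 26, 22]), (0.64, [312, 237, 27, 28])]
bin [(0.91, [209, 109, 111, 99]), (0.54, [444, 293, 19, 25])]
panel [(0.78, [388, 231, 110, 112])]
valve [(0.62, [460, 252, 37, 31])]
valve_pin [(0.6, [462, 251, 37, 32])]
bolt_grip [(0.76, [444, 295, 18, 21])]
reset_grip [(0.72, [413, 286, 25,
[... 390 characters left out ...]
2.19112747, -2.03469433,  0.20959955]), 'tvec': array([-0.04076626,  0.59345549,  1.42564547])}
filter_head [(0.7, [298, 207, 82, 80])]
cartridge1 [(0.93, [348, 254, 20, 18]), (0.9, [308, 215, 21, 24]), (0.84, [306, 254, 24, 19])]
bin [(0.93, [402, 238, 60, 117])]
panel [(0.55, [176, 214, 73, 100]), (0.42, [506, 266, 20, 74])]
valve [(0.8, [176, 273, 38, 19]), (0.19, [354, 180, 32, 21])]
valve_pin [(0.8, [175, 276, 39, 13]), (0.48, [348, 251, 21, 20])]
bolt_grip [(0.46, [194, 236, 11, 16])]
reset_grip [(0.72, [214, 223, 18, 18])]
thread_paste [(0.75, [346, 319, 22, 22])]
rod_end_a [(0.75, [353, 179, 36, 21]), (0.72, [276, 316, 43, 16]), (0.33, [309, 252, 22, 19]), (0.28, [173, 274, 37, 15])]
```

```bash
python3 - <<'E'
import cv2
t=cv2.imread('pics/top0.png')[170:370,160:540]; cv2.imwrite('pics/tc.png',cv2.resize(t,None,fx=2.1,fy=2.1,interpolation=2)) 
t=cv2.imread('pics/scene0.png')[100:350,200:500]; cv2.imwrite('pics/sc.png',cv2.resize(t,None,fx=2.4,fy=2.4,interpolation=2))
E
```

```text
(no output)
```

View pics/tc.png

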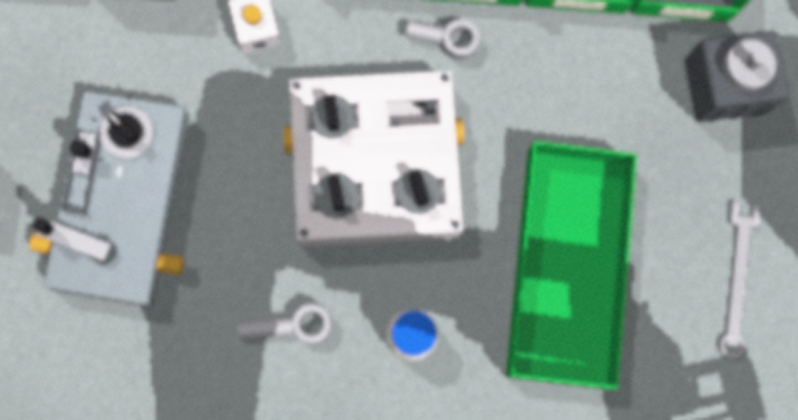

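View pics/sc.png

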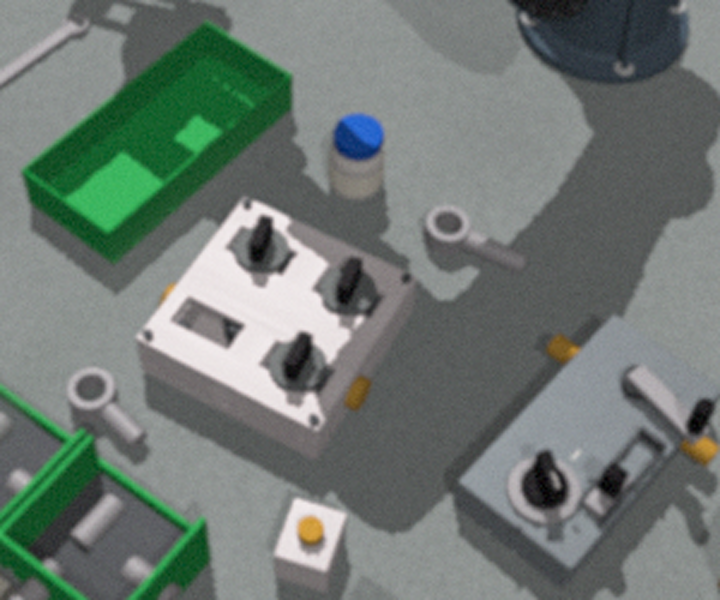

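```bash
cat > h.py <<'E'
import numpy as np, cv2
from rig import viewer, telemetry
from scipy.spatial.transform import Rotation as R
def cam(c):
    i=viewer.camera_info(c); K=np.array(i['intrinsics']); return K,i['k1'],R.from_rotvec(i['rvec']).as_matrix(),np.array(i['tvec'])
def ray(c,p):
    K,k,Rm,t=cam(c); d=cv2.undistortPoints(np.array([[p]],float),K,np.array([k,0,0,0]))[0,0]
    return -Rm.T@t, Rm.T@np.array([d[0],d[1],1])
def atz(c,p,z):
    o,d=ray(c,p); return (o+d*(z-o[2])/d[2])
def proj(c,P):
    K,k,Rm,t=cam(c); return cv2.projectPoints(np.atleast_2d(np.array(P,float)),cv2.Rodrigues(Rm)[0],t,K,np.array([k,0,0,0,]))[0][:,0]
def tri(pt,ps):
    A=np.zeros((3,3));b=np.zeros(3)
    rs=[ray('top',pt),ray('scene',ps)]
    for o,d in rs:
        d=d/np.linalg.norm(d);M=np.eye(3)-np.outer(d,d);A+=M;b+=M@o
    X=np.linalg.solve(A,b); return X,[float(np.linalg.norm(proj(c,X)[0]-p)) for c,p in(('top',pt),('scene',ps))]
T=lambda x,y:(x/2.1+160,y/2.1+170)
S=lambda x,y:(x/2.4+200,y/2.4+100)
E
python3 - <<'E'
from h import *
np.set_printoptions(precision=4,suppress=True)
print(ray('top',(320,240))[0],ray('scene',(320,240))[0])
for n,a,b in [('pin',T(41,228),S(704,404)),('bolt',T(80,147),S(614,473)),('knob',T(127,127),S(545,465)),
 ('cTL',T(334,110),S(300,343)),('cBL',T(336,190),S(350,268)),('cBR',T(419,185),S(263,228))]:
    X,e=tri(a,b); print(n,X,e)
print('panel z.05',[atz('top',T(*p),.05)[:2] for p in((85,92),(184,103),(150,303),(49,288))],[atz('scene',S(*p),.05)[:2] for p in((614,317),(458,487),(568,580))])
print('head',[atz('top',T(*p),.06)[:2] for p in((291,80),(450,72),(461,234),(299,240))],[atz('scene',S(*p),.06)[:2] for p in((244,198),(413,270),(320,435),(138,344))])
print('bin .055',[atz('top',T(*p),.055)[:2] for p in((533,143),(635,154),(617,386),(509,376))],[atz('scene',S(*p),.055)[:2] for p in((207,24),(290,76),(112,233),(26,174))])
E
```

```text
[ 0.299  -0.0124  1.5155] [1.1654 0.417  1.147 ]
pin [0.4696 0.3575 0.1053] [0.010375020430706402, 0.011997896782933995]
bolt [0.5725 0.3257 0.0924] [0.07104765467446322, 0.08545732282002964]
knob [0.6018 0.2722 0.0899] [0.13358735439424774, 0.16023650213857243]
cTL [0.6381 0.0251 0.0999] [0.727067782828638, 0.8269114499620254]
cBL [0.5417 0.0139 0.1016] [0.07770785577477259, 0.08405565771595176]
cBR [ 0.5546 -0.0829  0.1005] [0.4634772445892799, 0.4924281928134445]
panel z.05 [array([0.6512, 0.3377]), array([0.6461, 0.212 ]), array([0.3956, 0.2284]), array([0.4039, 0.3534])] [array([0.3991, 0.2358]), array([0.6476, 0.2155]), array([0.6642, 0.3427])]
head [array([0.6828, 0.0807]), array([ 0.7079, -0.1157]), array([ 0.5062, -0.1405]), array([0.4844, 0.0545])] [array([ 0.5121, -0.1405]), array([0.4804, 0.0492]), array([0.6854, 0.0869]), array([ 0.7127, -0.1104])]
bin .055 [array([ 0.6265, -0.2237]), array([ 0.6221, -0.3512]), array([ 0.3372, -0.3383]), array([ 0.3405, -0.2081])] [array([ 0.3376, -0.334 ]), array([ 0.3438, -0.2099]), array([ 0.6262, -0.2212]), array([ 0.6234, -0.3444])]
```

```bash
cat >> h.py <<'E'
def fit(model,pts):
    m=np.array(model,float);p=np.array(pts); mc=m.mean(0);pc=p.mean(0)
    a,b=m-mc,p-pc; th=np.arctan2((a[:,0]*b[:,1]-a[:,1]*b[:,0]).sum(),(a*b).sum())
    Rm=np.array([[np.cos(th),-np.sin(th)],[np.sin(th),np.cos(th)]]); t=pc-Rm@mc
    return t,th,np.linalg.norm(p-(m@Rm.T+t),axis=1)
def pt(t,th,x,y): return np.array(t)+[x*np.cos(th)-y*np.sin(th),x*np.sin(th)+y*np.cos(th)]
def go(x,y,z,psi=None):
    "print tool-frame shift (mm) and roll (deg) to reach world pose, tool down, tool-x at yaw psi"
    o=telemetry.get_obs(); Rm=R.from_quat(o['tool_rot']).as_matrix(); p=np.array(o['position'])
    d=Rm.T@(np.array([x,y,z])-p)*1000; c=np.arctan2(Rm[1,0],Rm[0,0])
    r=0 if psi is None else np.degrees((c-psi+np.pi)%(2*np.pi)-np.pi)
    print('at',p.round(4),'psi',round(c,3),'q6',round(o['q'][5],2),'shift',d.round(1),'roll',round(r,1),'F',np.round(o['ft_force'],1),'w',round(o['grip_width']*1000,1),'t',round(o['time'],1))
E
python3 - <<'E'
from h import *
np.set_printoptions(precision=4,suppress=True)
A=lambda c,f,z,l:[atz(c,f(*p),z)[:2] for p in l]
P=fit([(.125,.065),(.125,-.065),(-.125,-.065),(-.125,.065),(-.125,-.065),(.125,-.065),(.125,.065)],A('top',T,.05,((85,92),(184,103),(150,303),(49,288)))+A('scene',S,.05,((614,317),(458,487),(568,580))))
H=fit([(.1,.1),(.1,-.1),(-.1,-.1),(-.1,.1),(-.1,-.1),(-.1,.1),(.1,.1),(.1,-.1)],A('top',T,.06,((291,80),(450,72),(461,234),(299,240)))+A('scene',S,.06,((244,198),(413,270),(320,435),(138,344))))
B=fit([(.145,.065),(.145,-.065),(-.145,-.065),(-.145,.065),(-.145,-.065),(-.145,.065),(.145,.065),(.145,-.065)],A('top',T,.055,((533,143),(635,154),(617,386),(509,376)))+A('scene',S,.055,((207,24),(290,76),(112,233),(26,174))))
for n,v in(('P',P),('H',H),('B',B)): print(n,*v)
print('pivot',pt(*P[:2],-.07,0),'bolt0',pt(*P[:2],.05,.045),'bolt1',pt(*P[:2],0,.045),'knob',pt(*P[:2],.08,0),'shutpin',pt(*P[:2],0,0))
for s in((.05,.05),(-.05,.05),(-.05,-.05)): print('port',s,pt(*H[:2],*s))
X,_=tri(T(41,228),S(704,404)); d=X[:2]-pt(*P[:2],-.07,0); print('valve angle',np.pi/2+P[1]-np.arctan2(d[1],d[0]),np.hypot(*d))
go(X[0],X[1],.2,P[1])
E
```

```text
P [0.5268 0.2856] -0.06976282155801868 [0.0063 0.0008 0.0022 0.0063 0.0065 0.0035 0.0083]
H [ 0.5965 -0.0295] 0.14083799239051015 [0.0032 0.0021 0.0057 0.0014 0.0021 0.007  0.0052 0.0052]
B [ 0.4821 -0.2789] -0.04224585992268636 [0.0049 0.0026 0.0028 0.0005 0.0048 0.0043 0.0038 0.0056]
pivot [0.457  0.2905] bolt0 [0.5798 0.327 ] bolt1 [0.5299 0.3305] knob [0.6066 0.28  ] shutpin [0.5268 0.2856]
port (0.05, 0.05) [0.639 0.027]
port (-0.05, 0.05) [0.54  0.013]
port (-0.05, -0.05) [ 0.554 -0.086]
valve angle 0.11567256337397591 0.06825582771763525
at [ 0.1744 -0.6002  0.2416] psi 0.283 q6 -0.18 shift [ 550.7 -837.3   41.5] roll 20.2 F [ 0.  -0.1 -1. ] w 87.5 t 1.1
```

```bash
python3 - <<'E'
from h import *
P=((.5240,.2825),-.068)
L=[]
for c,(x0,y0,x1,y1),f in(('top',(168,205,260,320),5),('scene',(380,225,512,350),5)):
    im=cv2.imread(f'pics/{c}0.png')[y0:y1,x0:x1]; im=cv2.resize(im,None,fx=f,fy=f,interpolation=2)
    def d(x,y,z,col,r=3): 
        p=proj(c,[*pt(*P,x,y),z])[0]; cv2.circle(im,(int((p[0]-x0+.5)*f),int((p[1]-y0+.5)*f)),r,col,1)
    for x in(-.125,.125):
        for y in(-.065,.065): d(x,y,.05,(0,0,255))
    d(-.07,0,.07,(255,0,0)); d(.08,0,.094,(0,255,0)); d(.05,.045,.098,(0,255,255)); d(.08,0,.05,(255,255,0))
    d(-.07+.07*np.sin(.12),.07*np.cos(.12),.112,(255,0,255))
    cv2.imwrite(f'pics/p_{c}.png',im); print(im.shape)
E
```

```text
(575, 460, 3)
(625, 660, 3)
```

View pics/p_top.png

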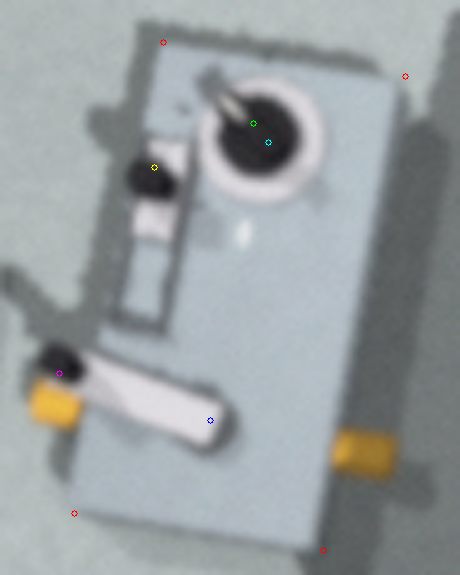

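View pics/p_scene.png

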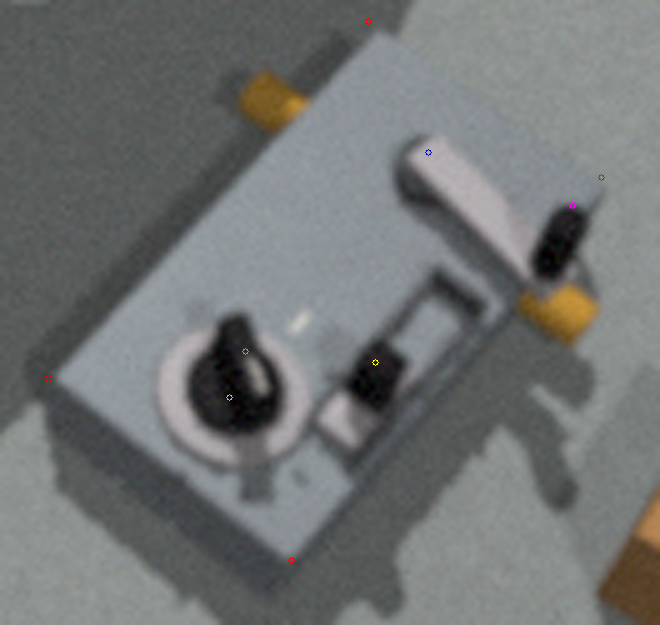

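```bash
python3 - <<'E'
from h import *
np.set_printoptions(precision=4,suppress=True)
P=((.5240,.2825),-.072)
f=lambda x,y:(168+x/5-.5,205+y/5-.5); g=lambda x,y:(380+x/5-.5,225+y/5-.5)
k=pt(*P,.08,0);print('knob',k)
for q in[(215,85),(247,120)]: print('top',atz('top',f(*q),.094)[:2]-k)
for q in[(248,357),(264,398)]: print('scene',atz('scene',g(*q),.094)[:2]-k)
for c,F in(('top',f),('scene',g)):
  for r in(2.2,2.5,2.8):
    e=[]
    for s in(.021,0,-.021):
        a=P[1]+np.pi-r; e.append(((proj(c,[k[0]+s*np.cos(a),k[1]+s*np.sin(a),.094])[0]-F(0,0))*5).round())
    print(c,r,*e)
pin=pt(*P,-.07+.07*np.sin(.18),.07*np.cos(.18)); print(pin,pt(*P,0,0),pt(*P,-.07,0))
E
```

```text
knob [0.6038 0.2767]
top [0.0186 0.0224]
top [0.0017 0.004 ]
scene [0.0017 0.0024]
scene [0.014  0.0178]
top 2.2 [226.  96.] [254. 124.] [283. 152.]
top 2.5 [236.  88.] [254. 124.] [273. 159.]
top 2.8 [248.  84.] [254. 124.] [261. 163.]
scene 2.2 [261. 395.] [245. 351.] [230. 308.]
scene 2.5 [246. 396.] [245. 351.] [244. 307.]
scene 2.8 [231. 393.] [245. 351.] [259. 310.]
[0.4716 0.3553] [0.524  0.2825] [0.4542 0.2875]
```

```bash
python3 -m creep '[{"translation":[25,-14,0],"roll":0,"gripper":60},{"translation":[50,-28,0],"roll":0,"gripper":60},{"translation":[75,-42,0],"roll":0,"gripper":60},{"translation":[100,-56,0],"roll":0,"gripper":60},{"translation":[125,-70,0],"roll":0,"gripper":60}]' 15
python3 -m creep '[{"translation":[30,-16,0],"roll":0,"gripper":60},{"translation":[60,-32,0],"roll":0,"gripper":60},{"translation":[90,-48,0],"roll":0,"gripper":60},{"translation":[120,-64,0],"roll":0,"gripper":60},{"translation":[150,-80,0],"roll":0,"gripper":60}]'
python3 -m creep '[{"translation":[30,-16,0],"roll":0,"gripper":60},{"translation":[60,-32,0],"roll":0,"gripper":60},{"translation":[90,-48,0],"roll":0,"gripper":60},{"translation":[120,-64,0],"roll":0,"gripper":60},{"translation":[150,-80,0],"roll":0,"gripper":60}]'
python3 -m creep '[{"translation":[20,-20,0],"roll":5,"gripper":45},{"translation":[40,-50,0],"roll":10,"gripper":45},{"translation":[50,-80,0],"roll":15,"gripper":45},{"translation":[60,-110,0],"roll":20,"gripper":45},{"translation":[60,-140,0],"roll":20,"gripper":45}]'
python3 -c "from h import *;go(.4716,.3553,.16,-.07)"
```

```text
time: 1.52
position: [0.2756, -0.4971, 0.2416]
tool_rot: [0.99, 0.141, 0.0, 0.0]
ft_force: [-0.3, 0.5, 0.1]
grip_width: 0.0637
grip_force: 0.0
time: 1.93
position: [0.3976, -0.3782, 0.2417]
tool_rot: [0.99, 0.141, 0.0, 0.0]
ft_force: [-0.1, -0.2, 0.8]
grip_width: 0.06
grip_force: 0.0
time: 2.35
position: [0.5195, -0.2594, 0.2417]
tool_rot: [0.99, 0.141, 0.0, 0.0]
ft_force: [0.2, -0.2, -1.2]
grip_width: 0.06
grip_force: 0.0
time: 2.77
position: [0.5385, -0.1079, 0.2417]
tool_rot: [0.999, -0.034, 0.001, 0.0]
ft_force: [0.6, 0.0, -0.2]
grip_width: 0.0456
grip_force: 0.0
at [ 0.5385 -0.1079  0.2417] psi -0.069 q6 1.24 shift [ -98.6 -457.6   81.4] roll 0.1 F [ 0.6  0.  -0.2] w 45.6 t 2.8
```

```bash
python3 -m creep '[{"translation":[0,-30,0],"roll":0,"gripper":45},{"translation":[0,-60,0],"roll":0,"gripper":45},{"translation":[0,-90,0],"roll":0,"gripper":45},{"translation":[-10,-120,0],"roll":0,"gripper":45},{"translation":[-20,-150,0],"roll":0,"gripper":45}]'
python3 -m creep '[{"translation":[-6,-30,0],"roll":0,"gripper":45},{"translation":[-12,-60,0],"roll":0,"gripper":45},{"translation":[-18,-90,0],"roll":0,"gripper":45},{"translation":[-24,-120,0],"roll":0,"gripper":45},{"translation":[-30,-150,0],"roll":0,"gripper":45}]'
python3 -m creep '[{"translation":[-10,-31,10],"roll":0,"gripper":45},{"translation":[-20,-62,20],"roll":0,"gripper":45},{"translation":[-30,-93,40],"roll":0,"gripper":45},{"translation":[-40,-124,60],"roll":0,"gripper":45},{"translation":[-48,-157,80],"roll":0,"gripper":45}]'
python3 - <<'E'
from h import *
for c,(x0,y0,x1,y1),f in(('top',(160,200,280,330),3),('scene',(380,180,530,350),3)):
    im=viewer.camera(c)[y0:y1,x0:x1]; im=cv2.resize(im,None,fx=f,fy=f,interpolation=2); cv2.imwrite(f'pics/a_{c}.png',im)
a,b=cv2.imread('pics/a_top.png'),cv2.imread('pics/a_scene.png')
h=max(a.shape[0],b.shape[0]); o=np.zeros((h,a.shape[1]+b.shape[1],3),np.uint8);o[:a.shape[0],:a.shape[1]]=a;o[:b.shape[0],a.shape[1]:]=b
cv2.imwrite('pics/a.png',o[:600,:800])
go(.4716,.3553,.093,-.07)
E
```

```text
time: 3.18
position: [0.5271, 0.0428, 0.2417]
tool_rot: [0.999, -0.033, 0.0, -0.0]
ft_force: [0.2, 0.3, 0.4]
grip_width: 0.0451
grip_force: 0.0
time: 3.6
position: [0.5066, 0.1946, 0.2417]
tool_rot: [0.999, -0.033, 0.0, -0.0]
ft_force: [1.2, -0.2, 0.1]
grip_width: 0.0446
grip_force: 0.0
time: 4.02
position: [0.4686, 0.3543, 0.1611]
tool_rot: [0.999, -0.033, 0.0, -0.0]
ft_force: [1.2, -1.0, 0.1]
grip_width: 0.0452
grip_force: 0.0
at [0.4662 0.3563 0.1583] psi -0.061 q6 2.09 shift [ 5.8  0.6 65.3] roll 0.5 F [-0.1 -0.7 -0.2] w 45.3 t 4.1
```

View pics/a.png

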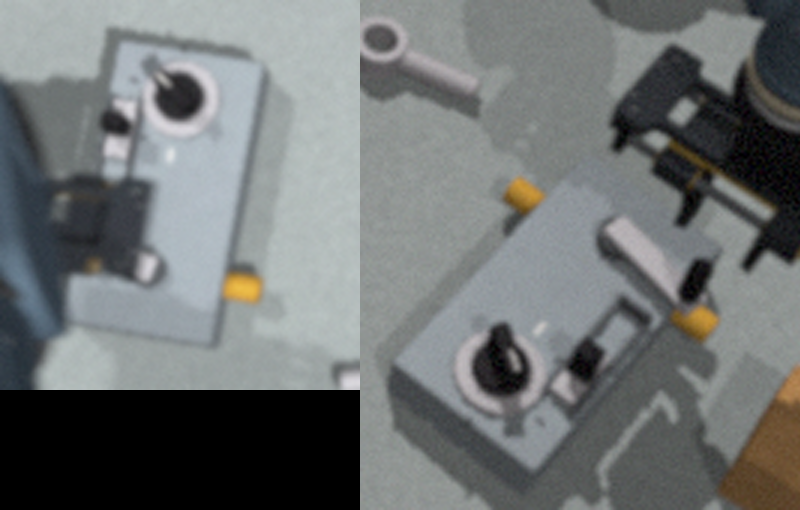

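```bash
python3 -m creep '[{"translation":[3,0,15],"roll":0,"gripper":45},{"translation":[4,0,30],"roll":0,"gripper":45},{"translation":[4,0,45],"roll":0,"gripper":45},{"translation":[4,0,58],"roll":0,"gripper":45},{"translation":[4,0,65],"roll":0,"gripper":45}]'
python3 -m creep '[{"translation":[0,0,0],"roll":0,"gripper":12},{"translation":[0,0,0],"roll":0,"gripper":12},{"translation":[0,0,0],"roll":0,"gripper":12},{"translation":[0,0,0],"roll":0,"gripper":12},{"translation":[0,0,0],"roll":0,"gripper":12}]' 10
python3 -m creep '[{"translation":[0,0,0],"roll":0,"gripper":12},{"translation":[0,0,0],"roll":0,"gripper":12},{"translation":[0,0,0],"roll":0,"gripper":12}]'
python3 -c "from h import *;go(.4716,.3553,.093,-.07)"
```

```text
time: 4.53
position: [0.4733, 0.3518, 0.0956]
tool_rot: [0.999, -0.033, -0.001, 0.0]
ft_force: [-0.4, -0.4, -0.1]
grip_width: 0.0452
grip_force: 0.0
time: 4.95
position: [0.4768, 0.358, 0.0978]
tool_rot: [0.999, -0.035, 0.005, -0.006]
ft_force: [4.2, 20.6, -12.7]
grip_width: 0.0198
grip_force: 10.1
time: 5.2
position: [0.4774, 0.3588, 0.0978]
tool_rot: [0.999, -0.035, 0.005, -0.006]
ft_force: [3.4, 16.2, -9.8]
grip_width: 0.0173
grip_force: 10.0
at [0.4774 0.3588 0.0978] psi -0.069 q6 2.09 shift [-5.6  4.   4.7] roll 0.0 F [ 3.4 16.2 -9.8] w 17.3 t 5.2
```

```bash
python3 -m creep '[{"translation":[2,-3,0],"roll":0,"gripper":12},{"translation":[3,-6,0],"roll":0,"gripper":12},{"translation":[3,-6,0],"roll":0,"gripper":12}]'
python3 -c "from h import *;go(.4716,.3553,.093,-.07)"
```

```text
time: 5.45
position: [0.4775, 0.3593, 0.0975]
tool_rot: [0.999, -0.033, 0.001, -0.001]
ft_force: [-0.2, 1.6, 1.0]
grip_width: 0.0182
grip_force: 10.0
at [0.4775 0.3593 0.0975] psi -0.066 q6 2.09 shift [-5.6  4.3  4.5] roll 0.2 F [-0.2  1.6  1. ] w 18.2 t 5.5
```

```bash
python3 -m creep '[{"translation":[6,1.5,0],"roll":0,"gripper":12},{"translation":[11.4,3.7,0],"roll":0,"gripper":12},{"translation":[17,6.3,0],"roll":0,"gripper":12},{"translation":[22,9.3,0],"roll":0,"gripper":12},{"translation":[22,9.3,0],"roll":0,"gripper":12}]' 12
python3 -m creep '[{"translation":[5,3.4,0],"roll":0,"gripper":12},{"translation":[9.4,7.2,0],"roll":0,"gripper":12},{"translation":[13.6,11.4,0],"roll":0,"gripper":12},{"translation":[17.4,15.9,0],"roll":0,"gripper":12},{"translation":[17.4,15.9,0],"roll":0,"gripper":12}]'
python3 -c "from h import *;go(.527,.2856,.093,-.07)"
```

```text
time: 5.87
position: [0.5006, 0.3483, 0.0975]
tool_rot: [0.999, -0.034, 0.002, -0.002]
ft_force: [2.0, 4.1, 1.0]
grip_width: 0.0174
grip_force: 12.0
time: 6.28
position: [0.5187, 0.3319, 0.0976]
tool_rot: [0.999, -0.034, 0.004, -0.002]
ft_force: [5.7, 4.5, -2.4]
grip_width: 0.0174
grip_force: 12.0
at [0.5187 0.3319 0.0976] psi -0.068 q6 2.03 shift [11.4 45.6  4.5] roll 0.1 F [ 5.7  4.5 -2.4] w 17.4 t 6.3
```

```bash
python3 -m creep '[{"translation":[4,5,0],"roll":0,"gripper":12},{"translation":[7.5,10,0],"roll":0,"gripper":12},{"translation":[10.5,15.5,0],"roll":0,"gripper":12},{"translation":[13,21,0],"roll":0,"gripper":12},{"translation":[14.5,26.5,0],"roll":0,"gripper":12}]'
python3 -m creep '[{"translation":[1,6,0],"roll":0,"gripper":12},{"translation":[1.5,12,0],"roll":0,"gripper":12},{"translation":[1.5,18,0],"roll":0,"gripper":12},{"translation":[1.5,22,0],"roll":0,"gripper":12},{"translation":[1.5,22,0],"roll":0,"gripper":12}]'
python3 -c "from h import *;go(.527,.2856,.093,-.07)"
```

```text
time: 6.7
position: [0.5282, 0.303, 0.0971]
tool_rot: [0.999, -0.033, 0.001, -0.0]
ft_force: [0.9, 2.2, 1.9]
grip_width: 0.0411
grip_force: 1.2
time: 7.12
position: [0.5279, 0.286, 0.0968]
tool_rot: [0.999, -0.036, 0.002, -0.006]
ft_force: [2.2, 19.8, -4.5]
grip_width: 0.0174
grip_force: 12.0
at [0.5279 0.286  0.0968] psi -0.072 q6 1.94 shift [-0.9  0.5  3.8] roll -0.1 F [ 2.2 19.8 -4.5] w 17.4 t 7.1
```

```bash
python3 -m creep '[{"translation":[0,-3,0],"roll":0,"gripper":45},{"translation":[0,-4,0],"roll":0,"gripper":45},{"translation":[0,-4,0],"roll":0,"gripper":45},{"translation":[0,-4,0],"roll":0,"gripper":45},{"translation":[0,-4,0],"roll":0,"gripper":45}]'
python3 -m creep '[{"translation":[0,0,-15],"roll":0,"gripper":45},{"translation":[0,0,-30],"roll":0,"gripper":45},{"translation":[0,0,-45],"roll":0,"gripper":45},{"translation":[0,0,-60],"roll":0,"gripper":45},{"translation":[0,0,-75],"roll":0,"gripper":45}]'
python3 -m creep '[{"translation":[10,-10,0],"roll":-7,"gripper":45},{"translation":[20,-20,0],"roll":-14,"gripper":45},{"translation":[30,-30,0],"roll":-21,"gripper":45},{"translation":[40,-40,0],"roll":-28,"gripper":45},{"translation":[50,-45,0],"roll":-35,"gripper":45}]'
python3 -m creep '[{"translation":[0,0,0],"roll":-7,"gripper":45},{"translation":[0,0,0],"roll":-14,"gripper":45},{"translation":[0,0,0],"roll":-21,"gripper":45},{"translation":[0,0,0],"roll":-28,"gripper":45},{"translation":[0,0,0],"roll":-35,"gripper":45}]'
python3 -m creep '[{"translation":[0,0,0],"roll":-7,"gripper":45},{"translation":[0,0,0],"roll":-14,"gripper":45},{"translation":[0,0,0],"roll":-20,"gripper":45},{"translation":[0,0,0],"roll":-20,"gripper":45}]'
python3 -c "
from h import *;go(.578,.327,.088,1.5)
for c,(x0,y0,x1,y1),f in(('top',(160,200,280,330),3),('scene',(380,180,530,350),3)):
    im=viewer.camera(c)[y0:y1,x0:x1]; cv2.imwrite(f'pics/b_{c}.png',cv2.resize(im,None,fx=f,fy=f,interpolation=2))
"
```

```text
time: 7.53
position: [0.5265, 0.2842, 0.0962]
tool_rot: [0.999, -0.033, -0.001, 0.001]
ft_force: [0.3, 0.4, 0.7]
grip_width: 0.0408
grip_force: 0.0
time: 7.95
position: [0.5269, 0.2844, 0.172]
tool_rot: [0.999, -0.033, -0.001, 0.001]
ft_force: [0.8, -0.4, -0.1]
grip_width: 0.0449
grip_force: 0.0
time: 8.37
position: [0.5803, 0.3271, 0.1714]
tool_rot: [0.962, 0.272, -0.001, 0.0]
ft_force: [0.0, -0.5, -0.2]
grip_width: 0.045
grip_force: 0.0
time: 8.78
position: [0.5798, 0.326, 0.1711]
tool_rot: [0.836, 0.548, -0.001, 0.0]
ft_force: [0.4, 0.1, 0.1]
grip_width: 0.0451
grip_force: 0.0
time: 9.12
position: [0.5798, 0.326, 0.1712]
tool_rot: [0.73, 0.684, -0.001, -0.0]
ft_force: [0.3, 0.3, 0.7]
grip_width: 0.0452
grip_force: 0.0
at [0.5798 0.326  0.1712] psi 1.506 q6 0.41 shift [ 1.  -1.7 83.2] roll 0.3 F [0.3 0.3 0.7] w 45.2 t 9.1
```

View pics/b_scene.png

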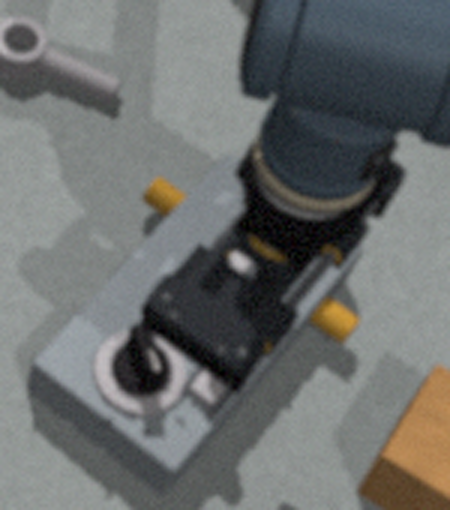

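```bash
python3 -m creep '[{"translation":[0,0,15],"roll":0,"gripper":45},{"translation":[0,0,30],"roll":0,"gripper":45},{"translation":[0,0,45],"roll":0,"gripper":45},{"translation":[0,0,55],"roll":0,"gripper":45},{"translation":[0,0,60],"roll":0,"gripper":45}]'
python3 -m creep '[{"translation":[0,0,8],"roll":0,"gripper":45},{"translation":[0,0,16],"roll":0,"gripper":45},{"translation":[0,0,22],"roll":0,"gripper":45},{"translation":[0,0,22],"roll":0,"gripper":45}]'
python3 -m creep '[{"translation":[0,0,0],"roll":0,"gripper":12},{"translation":[0,0,0],"roll":0,"gripper":12},{"translation":[0,0,0],"roll":0,"gripper":12},{"translation":[0,0,0],"roll":0,"gripper":12},{"translation":[0,0,0],"roll":0,"gripper":12}]' 8
python3 -m creep '[{"translation":[0,0,0],"roll":0,"gripper":12},{"translation":[0,0,0],"roll":0,"gripper":12},{"translation":[0,0,0],"roll":0,"gripper":12}]'
python3 -c "from h import *;go(.53,.3305,.088,1.5)"
```

```text
time: 9.63
position: [0.5793, 0.3263, 0.1098]
tool_rot: [0.731, 0.683, -0.001, -0.001]
ft_force: [-0.8, 0.2, 0.4]
grip_width: 0.045
grip_force: 0.0
time: 9.97
position: [0.5796, 0.3266, 0.0882]
tool_rot: [0.73, 0.683, -0.001, -0.0]
ft_force: [0.8, 0.5, 0.0]
grip_width: 0.0449
grip_force: 0.0
time: 10.38
position: [0.5798, 0.327, 0.09]
tool_rot: [0.73, 0.683, -0.0, -0.0]
ft_force: [-1.9, 0.7, 1.5]
grip_width: 0.0195
grip_force: 0.8
time: 10.63
position: [0.5796, 0.327, 0.0899]
tool_rot: [0.73, 0.683, -0.0, -0.0]
ft_force: [-3.0, 0.9, 4.0]
grip_width: 0.0165
grip_force: 8.0
at [0.5796 0.327  0.0899] psi 1.504 q6 0.41 shift [  0.2 -49.8   1.9] roll 0.2 F [-3.   0.9  4. ] w 16.5 t 10.6
```

```bash
python3 -m creep '[{"translation":[0,-7,0],"roll":0,"gripper":12},{"translation":[0,-14,0],"roll":0,"gripper":12},{"translation":[0,-21,0],"roll":0,"gripper":12},{"translation":[0,-28,0],"roll":0,"gripper":12},{"translation":[0,-34,0],"roll":0,"gripper":12}]'
python3 -m creep '[{"translation":[0,-5,0],"roll":0,"gripper":12},{"translation":[0,-10,0],"roll":0,"gripper":12},{"translation":[0,-15,0],"roll":0,"gripper":12},{"translation":[0,-20,0],"roll":0,"gripper":12},{"translation":[0,-20,0],"roll":0,"gripper":12}]'
python3 -c "from h import *;go(.53,.3305,.088,1.5)"
```

```text
time: 11.05
position: [0.5462, 0.3298, 0.0899]
tool_rot: [0.73, 0.683, 0.001, 0.0]
ft_force: [2.7, 2.1, 1.0]
grip_width: 0.0159
grip_force: 8.0
time: 11.47
position: [0.5294, 0.3312, 0.0899]
tool_rot: [0.73, 0.684, 0.004, 0.002]
ft_force: [8.0, 3.6, -3.5]
grip_width: 0.0164
grip_force: 8.0
at [0.5294 0.3312 0.0899] psi 1.506 q6 0.45 shift [-0.7  0.6  1.9] roll 0.3 F [ 8.   3.6 -3.5] w 16.4 t 11.5
```

```bash
python3 -m creep '[{"translation":[0,-2,0],"roll":0,"gripper":12},{"translation":[0,-3,0],"roll":0,"gripper":12},{"translation":[0,-3,0],"roll":0,"gripper":12}]'
python3 -m creep '[{"translation":[0,2,0],"roll":0,"gripper":36},{"translation":[0,4,0],"roll":0,"gripper":36},{"translation":[0,5,0],"roll":0,"gripper":36},{"translation":[0,5,0],"roll":0,"gripper":36},{"translation":[0,5,0],"roll":0,"gripper":36}]'
python3 -m creep '[{"translation":[0,0,-10],"roll":0,"gripper":36},{"translation":[0,0,-30],"roll":0,"gripper":36},{"translation":[0,0,-60],"roll":0,"gripper":36},{"translation":[0,0,-90],"roll":0,"gripper":36},{"translation":[0,0,-120],"roll":0,"gripper":36}]'
python3 -m creep '[{"translation":[-15,15,0],"roll":0,"gripper":36},{"translation":[-40,35,0],"roll":0,"gripper":36},{"translation":[-75,50,0],"roll":0,"gripper":36},{"translation":[-110,60,0],"roll":0,"gripper":36},{"translation":[-145,70,0],"roll":0,"gripper":36}]'
python3 -m creep '[{"translation":[-25,0,0],"roll":0,"gripper":36},{"translation":[-50,0,0],"roll":-7,"gripper":36},{"translation":[-75,0,0],"roll":-14,"gripper":36},{"translation":[-100,0,0],"roll":-21,"gripper":36},{"translation":[-100,0,0],"roll":-21,"gripper":36}]'
python3 -c "
from h import *;go(.554,-.086,.2,.2)
L=[]
for c,(x0,y0,x1,y1),f in(('top',(160,190,290,330),3),('scene',(380,190,510,350),3)):
    im=viewer.camera(c)[y0:y1,x0:x1]; L.append(cv2.resize(im,(390,480),interpolation=2))
cv2.imwrite('pics/c.png',np.hstack(L))
"
```

```text
time: 11.72
position: [0.5293, 0.3313, 0.0899]
tool_rot: [0.73, 0.684, 0.006, 0.004]
ft_force: [12.4, 2.1, -6.4]
grip_width: 0.0159
grip_force: 8.0
time: 12.13
position: [0.5271, 0.3297, 0.089]
tool_rot: [0.73, 0.683, -0.001, -0.0]
ft_force: [0.9, 0.2, -0.3]
grip_width: 0.0347
grip_force: 0.0
time: 12.55
position: [0.5276, 0.3301, 0.2112]
tool_rot: [0.73, 0.683, -0.001, -0.0]
ft_force: [0.1, 1.0, -0.3]
grip_width: 0.0363
grip_force: 0.0
time: 12.97
position: [0.5886, 0.1798, 0.2104]
tool_rot: [0.73, 0.684, 0.0, 0.0]
ft_force: [-0.1, -0.3, 0.1]
grip_width: 0.036
grip_force: 0.0
time: 13.38
position: [0.5815, 0.0771, 0.2102]
tool_rot: [0.593, 0.805, -0.001, 0.0]
ft_force: [-0.4, 0.3, -0.1]
grip_width: 0.0361
grip_force: 0.0
at [0.5815 0.0771 0.2102] psi 1.872 q6 -0.36 shift [-147.7  -74.6   10.6] roll 95.8 F [-0.4  0.3 -0.1] w 36.1 t 13.4
```

View pics/c.png

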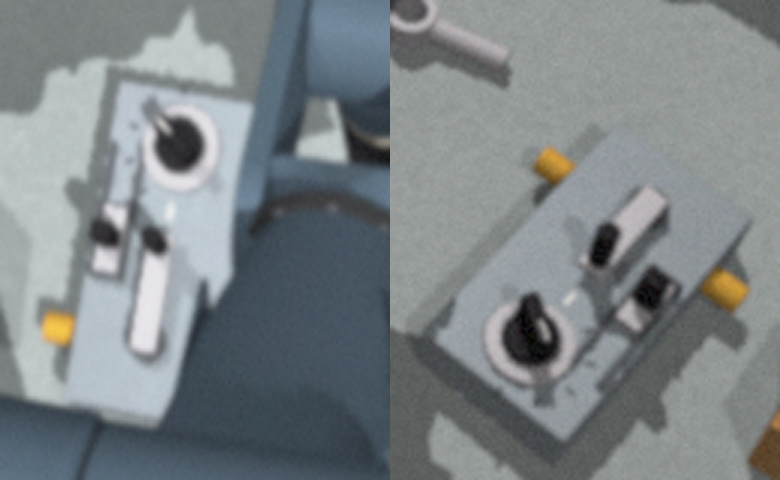

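```bash
python3 - <<'E'
from h import *
H=((.5965,-.0295),.141)
L=[]
for c,(x0,y0,x1,y1) in(('top',(295,200,385,290)),('scene',(255,175,375,295))):
    f=399/(x1-x0); im=cv2.imread(f'pics/{c}0.png')[y0:y1,x0:x1]; im=cv2.resize(im,(399,399),interpolation=2)
    im=cv2.convertScaleAbs(im,alpha=1.3,beta=20)
    for sx,sy in((1,1),(-1,1),(-1,-1)):
        C=pt(*H,.05*sx,.05*sy)
        for a,col in((.0,(0,0,255)),(.3,(0,255,255))):
            for s in(-.02,.02):
                p=proj(c,[*(C+s*np.array([np.cos(H[1]+a),np.sin(H[1]+a)])),.095])[0]; cv2.circle(im,(int((p[0]-x0+.5)*f),int((p[1]-y0+.5)*f)),2,col,-1)
    for sx in(1,-1):
        for sy in(1,-1):
            p=proj(c,[*pt(*H,.1*sx,.1*sy),.06])[0]; cv2.circle(im,(int((p[0]-x0+.5)*f),int((p[1]-y0+.5)*f)),3,(255,0,0),1)
    L.append(im)
cv2.imwrite('pics/head.png',np.hstack(L))
E
```

```text
(no output)
```

View pics/head.png

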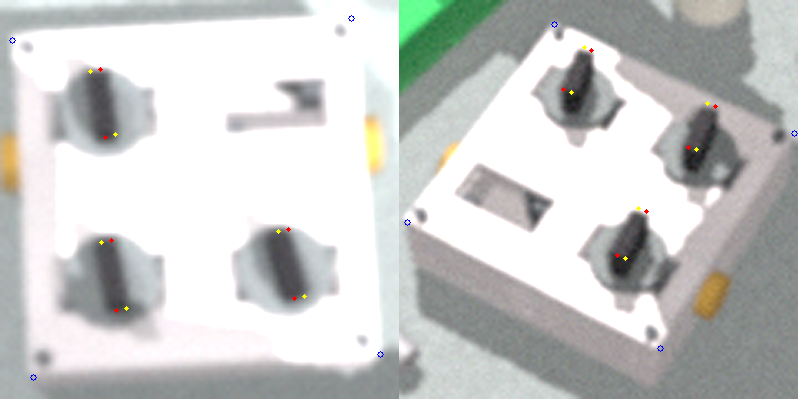

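```bash
python3 -m creep '[{"translation":[-30,-15,0],"roll":7,"gripper":45},{"translation":[-60,-30,0],"roll":14,"gripper":45},{"translation":[-90,-45,0],"roll":21,"gripper":45},{"translation":[-120,-60,0],"roll":28,"gripper":45},{"translation":[-144,-74,0],"roll":35,"gripper":45}]' 40
python3 -m creep '[{"translation":[0,0,0],"roll":7,"gripper":45},{"translation":[0,0,0],"roll":14,"gripper":45},{"translation":[0,0,0],"roll":21,"gripper":45},{"translation":[0,0,0],"roll":28,"gripper":45},{"translation":[0,0,0],"roll":35,"gripper":45}]'
python3 -m creep '[{"translation":[0,0,0],"roll":7,"gripper":45},{"translation":[0,0,10],"roll":14,"gripper":45},{"translation":[0,0,25],"roll":17,"gripper":45},{"translation":[0,0,40],"roll":17,"gripper":45},{"translation":[0,0,50],"roll":17,"gripper":45}]'
python3 -c "from h import *;go(.5546,-.0829,.090,.36)"
```

```text
time: 13.9
position: [0.5541, -0.0788, 0.21]
tool_rot: [0.81, 0.587, 0.0, 0.0]
ft_force: [0.1, -0.5, 0.8]
grip_width: 0.0449
grip_force: 0.0
time: 14.32
position: [0.5541, -0.0768, 0.2099]
tool_rot: [0.949, 0.316, 0.0, -0.0]
ft_force: [-0.7, -0.7, -0.3]
grip_width: 0.0449
grip_force: 0.0
time: 14.73
position: [0.5537, -0.0766, 0.1588]
tool_rot: [0.984, 0.176, -0.0, -0.0]
ft_force: [-0.7, 0.8, -1.2]
grip_width: 0.0453
grip_force: 0.0
at [ 0.5537 -0.0766  0.1588] psi 0.353 q6 0.88 shift [-1.3  6.3 68.8] roll -0.4 F [-0.7  0.8 -1.2] w 45.3 t 14.7
```

```bash
python3 -m creep '[{"translation":[-1,5,15],"roll":0,"gripper":45},{"translation":[-1,5,30],"roll":0,"gripper":45},{"translation":[-1,5,45],"roll":0,"gripper":45},{"translation":[-1,5,58],"roll":0,"gripper":45},{"translation":[-1,5,69],"roll":0,"gripper":45}]'
python3 -m creep '[{"translation":[0,0,0],"roll":0,"gripper":8},{"translation":[0,0,0],"roll":0,"gripper":8},{"translation":[0,0,0],"roll":0,"gripper":8},{"translation":[0,0,0],"roll":0,"gripper":8},{"translation":[0,0,0],"roll":0,"gripper":8}]' 15
python3 -m creep '[{"translation":[0,0,0],"roll":0,"gripper":8},{"translation":[0,0,0],"roll":0,"gripper":8},{"translation":[0,0,0],"roll":0,"gripper":8},{"translation":[0,0,0],"roll":0,"gripper":8}]'
python3 -c "from h import *;go(.5546,-.0829,.090,1.712)"
```

```text
time: 15.15
position: [0.5548, -0.0822, 0.0897]
tool_rot: [0.984, 0.176, -0.0, -0.0]
ft_force: [0.6, -0.3, 0.1]
grip_width: 0.0448
grip_force: 0.0
time: 15.57
position: [0.5553, -0.0834, 0.0914]
tool_rot: [0.984, 0.175, 0.001, 0.0]
ft_force: [0.5, -1.1, 0.8]
grip_width: 0.0197
grip_force: 0.0
time: 15.9
position: [0.5554, -0.0837, 0.0914]
tool_rot: [0.985, 0.175, 0.001, 0.001]
ft_force: [-1.0, -1.1, 5.3]
grip_width: 0.0137
grip_force: 15.0
at [ 0.5554 -0.0837  0.0914] psi 0.353 q6 0.87 shift [-0.5 -1.   1.4] roll -77.9 F [-1.  -1.1  5.3] w 13.7 t 15.9
```

```bash
python3 -m creep '[{"translation":[0,0,0],"roll":-6,"gripper":8},{"translation":[0,0,0],"roll":-13,"gripper":8},{"translation":[0,0,0],"roll":-20,"gripper":8},{"translation":[0,0,0],"roll":-27,"gripper":8},{"translation":[0,0,0],"roll":-34,"gripper":8}]' 35
python3 -m creep '[{"translation":[0,0,0],"roll":-7,"gripper":8},{"translation":[0,0,0],"roll":-14,"gripper":8},{"translation":[0,0,0],"roll":-21,"gripper":8},{"translation":[0,0,0],"roll":-28,"gripper":8},{"translation":[0,0,0],"roll":-32,"gripper":8}]'
python3 -m creep '[{"translation":[0,0,0],"roll":-5,"gripper":8},{"translation":[0,0,0],"roll":-10,"gripper":8},{"translation":[0,0,0],"roll":-12,"gripper":8},{"translation":[0,0,0],"roll":-12,"gripper":8}]'
python3 -c "from h import *;go(.5546,-.0829,.090,1.712);print(telemetry.get_obs()['moment'])"
```

```text
time: 16.32
position: [0.5555, -0.0834, 0.0914]
tool_rot: [0.889, 0.458, 0.001, 0.001]
ft_force: [0.4, 0.5, 5.4]
grip_width: 0.0141
grip_force: 35.0
time: 16.73
position: [0.5555, -0.0833, 0.0914]
tool_rot: [0.729, 0.685, 0.001, 0.001]
ft_force: [1.1, 1.0, 5.9]
grip_width: 0.0136
grip_force: 35.0
time: 17.07
position: [0.5554, -0.0832, 0.0914]
tool_rot: [0.654, 0.756, 0.001, 0.001]
ft_force: [1.2, -0.0, 6.0]
grip_width: 0.0138
grip_force: 35.0
at [ 0.5554 -0.0832  0.0914] psi 1.715 q6 -0.49 shift [ 0.4 -0.8  1.3] roll 0.2 F [ 1.2 -0.   6. ] w 13.8 t 17.1
[ 0.17924443 -0.13452106  0.05708098]
```

```bash
python3 -m creep '[{"translation":[0,0,-8],"roll":0,"gripper":8},{"translation":[0,0,-18],"roll":0,"gripper":8},{"translation":[0,0,-30],"roll":0,"gripper":8},{"translation":[0,0,-45],"roll":0,"gripper":8},{"translation":[0,0,-60],"roll":0,"gripper":8}]'
python3 -m creep '[{"translation":[0,0,-20],"roll":0,"gripper":8},{"translation":[0,0,-40],"roll":0,"gripper":8},{"translation":[0,0,-50],"roll":0,"gripper":8},{"translation":[0,0,-50],"roll":0,"gripper":8}]'
cat >> h.py <<'E'
def binpose(z=.055):
    "bin from its green colour in the top view: min-area rect of the mask, projected at rim height"
    im=viewer.camera('top'); hsv=cv2.cvtColor(im,cv2.COLOR_BGR2HSV); m=cv2.inRange(hsv,(50,120,30),(75,255,255))
    m=cv2.morphologyEx(m,cv2.MORPH_CLOSE,np.ones((5,5))); m[:205]=0
    cs=max(cv2.findContours(m,0,2)[0],key=cv2.contourArea)
    w=np.array([atz('top',p[0],z)[:2] for p in cs],np.float32); print('area',cv2.contourArea(cs),'rect',cv2.minAreaRect(w*1000))
    print('corners',(cv2.boxPoints(cv2.minAreaRect(w*1000))/1000).round(3).tolist())
E
python3 -c "
from h import *;go(.482,-.279,.2)
binpose()
print(viewer.recognise('top','bin')[:1])"
```

```text
time: 17.48
position: [0.5536, -0.0829, 0.151]
tool_rot: [0.655, 0.756, -0.001, -0.001]
ft_force: [-0.4, -0.7, -2.9]
grip_width: 0.014
grip_force: 35.0
time: 17.82
position: [0.5558, -0.0836, 0.2031]
tool_rot: [0.655, 0.756, 0.001, 0.002]
ft_force: [-0.4, -0.3, -2.5]
grip_width: 0.0141
grip_force: 35.0
at [ 0.5558 -0.0836  0.2031] psi 1.714 q6 -0.49 shift [-182.9 -101.     3. ] roll 0 F [-0.4 -0.3 -2.5] w 14.1 t 17.8
area 9202.0 rect ((494.09039306640625, 687.5816650390625), (326.36981201171875, 256.8478088378906), 0.07339813560247421)
corners [[0.3310000002384186, 0.8159999847412109], [0.3310000002384186, 0.5590000152587891], [0.6570000052452087, 0.5590000152587891], [0.6570000052452087, 0.8159999847412109]]
[{'bbox': [395.4, 248.5, 59.5, 119.1], 'p': 0.59}]
```

```bash
sed -i 's/m\[:205\]=0/m[:205]=0; m[:,:380]=0/' h.py; python3 -c "
from h import *
im=cv2.imread('pics/top0.png')
import h
class V: 
    camera_info=viewer.camera_info
    @staticmethod
    def camera(c): return im
h.viewer,v=V,h.viewer
binpose(); h.viewer=v; binpose()"
```

```text
area 5724.5 rect ((481.79144287109375, -277.8568115234375), (134.4960479736328, 291.9199523925781), 87.39808654785156)
corners [[0.3330000042915344, -0.33799999952316284], [0.625, -0.35199999809265137], [0.6309999823570251, -0.21699999272823334], [0.33899998664855957, -0.20399999618530273]]
area 5741.5 rect ((450.40228271484375, -264.6369934082031), (133.58119201660156, 289.5536804199219), 87.08193969726562)
corners [[0.3019999861717224, -0.3240000009536743], [0.5920000076293945, -0.33899998664855957], [0.5979999899864197, -0.20499999821186066], [0.3089999854564667, -0.19099999964237213]]
```

```bash
python3 -c "from h import *;go(.535,-.269,.083)"
```

```text
at [ 0.5537 -0.0829  0.1996] psi 1.714 q6 -0.49 shift [-181.7  -44.8  116.5] roll 0 F [-0.4 -0.  -2.6] w 14.0 t 18.0
```

```bash
python3 -m creep '[{"translation":[-25,-5,0],"roll":0,"gripper":8},{"translation":[-55,-12,0],"roll":0,"gripper":8},{"translation":[-85,-20,0],"roll":0,"gripper":8},{"translation":[-115,-28,0],"roll":0,"gripper":8},{"translation":[-145,-36,0],"roll":0,"gripper":8}]'
python3 -m creep '[{"translation":[-25,-6,0],"roll":0,"gripper":8},{"translation":[-37,-9,0],"roll":0,"gripper":8},{"translation":[-37,-9,15],"roll":0,"gripper":8},{"translation":[-37,-9,35],"roll":0,"gripper":8},{"translation":[-37,-9,55],"roll":0,"gripper":8}]'
python3 -c "from h import *;go(.535,-.269,.083);binpose()"
```

```text
time: 18.38
position: [0.5386, -0.2325, 0.1986]
tool_rot: [0.655, 0.756, -0.0, -0.002]
ft_force: [0.6, 0.9, -2.7]
grip_width: 0.0138
grip_force: 35.0
time: 18.8
position: [0.5356, -0.2694, 0.1441]
tool_rot: [0.655, 0.756, 0.0, -0.001]
ft_force: [-0.3, -0.3, -3.3]
grip_width: 0.0137
grip_force: 35.0
at [ 0.5356 -0.2694  0.1441] psi 1.713 q6 -0.8 shift [ 0.4 -0.5 61.1] roll 0 F [-0.3 -0.3 -3.3] w 13.7 t 18.8
area 152.0 rect ((574.8140258789062, -214.39378356933594), (27.73785972595215, 65.58985137939453), 53.227134704589844)
corners [[0.5400000214576721, -0.20600000023841858], [0.5929999947547913, -0.24500000476837158], [0.609000027179718, -0.22300000488758087], [0.5569999814033508, -0.18400000035762787]]
```

```bash
python3 -m creep '[{"translation":[0,0,15],"roll":0,"gripper":8},{"translation":[0,0,30],"roll":0,"gripper":8},{"translation":[0,0,43],"roll":0,"gripper":8},{"translation":[0,0,53],"roll":0,"gripper":8},{"translation":[0,0,59],"roll":0,"gripper":8}]'
python3 -m creep '[{"translation":[0,0,2],"roll":0,"gripper":8},{"translation":[0,0,4],"roll":0,"gripper":8},{"translation":[0,0,5],"roll":0,"gripper":8},{"translation":[0,0,5],"roll":0,"gripper":8}]'
python3 -c "from h import *;go(.535,-.269,.081)"
```

```text
time: 19.27
position: [0.5354, -0.2686, 0.0849]
tool_rot: [0.655, 0.756, -0.0, -0.002]
ft_force: [0.7, -0.0, -3.0]
grip_width: 0.0139
grip_force: 35.0
time: 19.6
position: [0.5365, -0.27, 0.082]
tool_rot: [0.655, 0.756, 0.0, 0.0]
ft_force: [0.1, 0.0, -2.0]
grip_width: 0.0133
grip_force: 35.0
at [ 0.5365 -0.27    0.082 ] psi 1.714 q6 -0.8 shift [ 1.2 -1.3  1. ] roll 0 F [ 0.1  0.  -2. ] w 13.3 t 19.6
```

```bash
python3 -m creep '[{"translation":[0,0,1],"roll":0,"gripper":8},{"translation":[0,0,2],"roll":0,"gripper":8},{"translation":[0,0,2],"roll":0,"gripper":8}]'
python3 -m creep '[{"translation":[0,0,0],"roll":0,"gripper":32},{"translation":[0,0,0],"roll":0,"gripper":32},{"translation":[0,0,0],"roll":0,"gripper":32},{"translation":[0,0,0],"roll":0,"gripper":32},{"translation":[0,0,0],"roll":0,"gripper":32}]' 15
python3 -m creep '[{"translation":[0,0,-10],"roll":0,"gripper":32},{"translation":[0,0,-25],"roll":0,"gripper":32},{"translation":[0,0,-50],"roll":0,"gripper":32},{"translation":[0,0,-80],"roll":0,"gripper":32},{"translation":[0,0,-110],"roll":0,"gripper":32}]'
python3 -m creep '[{"translation":[30,-4,0],"roll":7,"gripper":45},{"translation":[65,-9,0],"roll":14,"gripper":45},{"translation":[100,-14,0],"roll":21,"gripper":45},{"translation":[135,-18,0],"roll":28,"gripper":45},{"translation":[170,-22,0],"roll":35,"gripper":45}]'
python3 -c "from h import *;go(.5417,.0139,.2,.26)"
```

```text
time: 19.85
position: [0.5362, -0.2699, 0.0798]
tool_rot: [0.655, 0.756, 0.0, 0.0]
ft_force: [0.6, -0.9, -2.0]
grip_width: 0.0135
grip_force: 35.0
time: 20.27
position: [0.5363, -0.2699, 0.0798]
tool_rot: [0.655, 0.756, 0.0, 0.0]
ft_force: [0.3, 0.9, -0.4]
grip_width: 0.0308
grip_force: 0.0
time: 20.68
position: [0.5358, -0.2695, 0.1909]
tool_rot: [0.655, 0.756, -0.0, -0.001]
ft_force: [-0.1, -0.2, -0.0]
grip_width: 0.0318
grip_force: 0.0
time: 21.1
position: [0.4895, -0.1034, 0.1905]
tool_rot: [0.854, 0.521, 0.0, 0.0]
ft_force: [0.7, -0.4, 0.2]
grip_width: 0.0444
grip_force: 0.0
at [ 0.4895 -0.1034  0.1905] psi 1.096 q6 0.04 shift [128.2  -7.2  -9.5] roll 47.9 F [ 0.7 -0.4  0.2] w 44.4 t 21.1
```

```bash
python3 -m creep '[{"translation":[26,-1,0],"roll":7,"gripper":45},{"translation":[52,-3,0],"roll":14,"gripper":45},{"translation":[78,-4,0],"roll":21,"gripper":45},{"translation":[104,-6,0],"roll":28,"gripper":45},{"translation":[128,-7,0],"roll":35,"gripper":45}]'
python3 -m creep '[{"translation":[0,0,0],"roll":7,"gripper":45},{"translation":[0,0,10],"roll":13,"gripper":45},{"translation":[0,0,25],"roll":13,"gripper":45},{"translation":[0,0,40],"roll":13,"gripper":45},{"translation":[0,0,40],"roll":13,"gripper":45}]'
python3 -c "from h import *;go(.5417,.0139,.090,.26);binpose()
im=viewer.camera('top')[180:380,280:480];im2=viewer.camera('scene')[90:290,190:390]
cv2.imwrite('pics/d.png',np.hstack([cv2.resize(i,(400,400),interpolation=2) for i in (im,im2)]))"
```

```text
time: 21.52
position: [0.542, 0.0142, 0.1905]
tool_rot: [0.971, 0.241, 0.0, 0.0]
ft_force: [0.3, -0.1, 0.4]
grip_width: 0.0449
grip_force: 0.0
time: 21.93
position: [0.5399, 0.0131, 0.148]
tool_rot: [0.991, 0.132, -0.002, -0.001]
ft_force: [-0.6, 0.3, -0.2]
grip_width: 0.045
grip_force: 0.0
at [0.5399 0.0131 0.148 ] psi 0.266 q6 1.12 shift [ 2.2 -0.1 58. ] roll 0.3 F [-0.6  0.3 -0.2] w 45.0 t 21.9
area 5745.5 rect ((450.36517333984375, -264.63482666015625), (133.5482635498047, 289.1416320800781), 87.17156219482422)
corners [[0.30300000309944153, -0.3240000009536743], [0.5910000205039978, -0.33799999952316284], [0.5979999899864197, -0.20499999821186066], [0.3089999854564667, -0.19099999964237213]]
```

View pics/d.png

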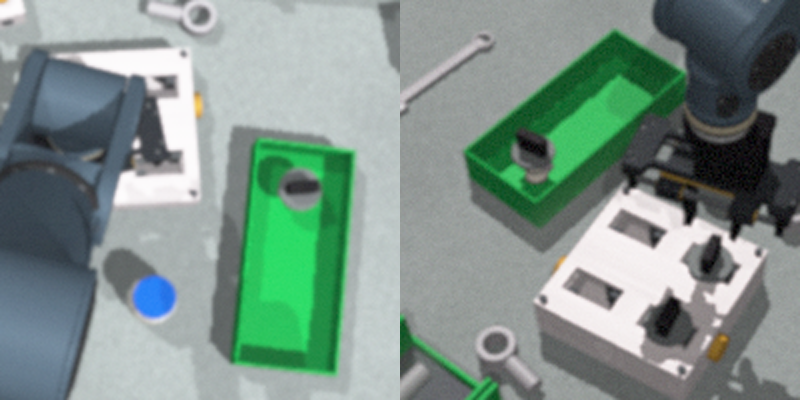

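Cartridge 1 stands upright in the bin (top view about 300,187), its port is empty, and the bin hasn't moved since the knock. On to the second.

```bash
python3 -m creep '[{"translation":[1,0,15],"roll":0,"gripper":45},{"translation":[1,0,30],"roll":0,"gripper":45},{"translation":[1,0,42],"roll":0,"gripper":45},{"translation":[1,0,52],"roll":0,"gripper":45},{"translation":[1,0,57],"roll":0,"gripper":45}]'
python3 -m creep '[{"translation":[0,0,0],"roll":0,"gripper":8},{"translation":[0,0,0],"roll":0,"gripper":8},{"translation":[0,0,0],"roll":0,"gripper":8},{"translation":[0,0,0],"roll":0,"gripper":8},{"translation":[0,0,0],"roll":0,"gripper":8}]' 15
python3 -m creep '[{"translation":[0,0,0],"roll":0,"gripper":8},{"translation":[0,0,0],"roll":0,"gripper":8},{"translation":[0,0,0],"roll":0,"gripper":8},{"translation":[0,0,0],"roll":0,"gripper":8}]'
python3 -c "from h import *;go(.5417,.0139,.090,1.712)"
```

```text
time: 22.5
position: [0.5427, 0.0128, 0.0923]
tool_rot: [0.991, 0.132, 0.0, 0.0]
ft_force: [-0.4, -1.0, 0.4]
grip_width: 0.0449
grip_force: 0.0
time: 22.92
position: [0.543, 0.0129, 0.0932]
tool_rot: [0.991, 0.132, 0.001, 0.0]
ft_force: [-0.3, -0.5, 0.0]
grip_width: 0.0197
grip_force: 0.0
time: 23.25
position: [0.5428, 0.0131, 0.093]
tool_rot: [0.991, 0.132, 0.0, 0.0]
ft_force: [-0.6, 1.4, 5.3]
grip_width: 0.0141
grip_force: 15.0
at [0.5428 0.0131 0.093 ] psi 0.265 q6 1.12 shift [-0.8 -1.   3. ] roll -82.9 F [-0.6  1.4  5.3] w 14.1 t 23.2
```

```bash
python3 -m creep '[{"translation":[0,0,0],"roll":-7,"gripper":8},{"translation":[0,0,0],"roll":-14,"gripper":8},{"translation":[0,0,0],"roll":-21,"gripper":8},{"translation":[0,0,0],"roll":-28,"gripper":8},{"translation":[0,0,0],"roll":-35,"gripper":8}]' 35
python3 -m creep '[{"translation":[0,0,0],"roll":-7,"gripper":8},{"translation":[0,0,0],"roll":-14,"gripper":8},{"translation":[0,0,0],"roll":-21,"gripper":8},{"translation":[0,0,0],"roll":-28,"gripper":8},{"translation":[0,0,0],"roll":-35,"gripper":8}]'
python3 -m creep '[{"translation":[0,0,0],"roll":-5,"gripper":8},{"translation":[0,0,0],"roll":-10,"gripper":8},{"translation":[0,0,0],"roll":-13,"gripper":8},{"translation":[0,0,0],"roll":-13,"gripper":8}]'
python3 -c "from h import *;go(.5417,.0139,.090,1.712)"
```

```text
time: 23.67
position: [0.5433, 0.0127, 0.093]
tool_rot: [0.904, 0.427, 0.001, 0.001]
ft_force: [-0.1, -0.4, 3.7]
grip_width: 0.0136
grip_force: 35.0
time: 24.08
position: [0.5434, 0.0128, 0.093]
tool_rot: [0.734, 0.679, 0.001, 0.001]
ft_force: [0.1, 0.8, 4.3]
grip_width: 0.014
grip_force: 35.0
time: 24.42
position: [0.5433, 0.0128, 0.093]
tool_rot: [0.654, 0.756, 0.0, 0.001]
ft_force: [0.5, 0.6, 4.9]
grip_width: 0.0133
grip_force: 35.0
at [0.5433 0.0128 0.093 ] psi 1.715 q6 -0.33 shift [ 1.3 -1.4  3. ] roll 0.2 F [0.5 0.6 4.9] w 13.3 t 24.4
```

```bash
python3 -m creep '[{"translation":[0,0,-8],"roll":0,"gripper":8},{"translation":[0,0,-20],"roll":0,"gripper":8},{"translation":[0,0,-35],"roll":0,"gripper":8},{"translation":[0,0,-50],"roll":0,"gripper":8},{"translation":[0,0,-65],"roll":0,"gripper":8}]'
python3 -m creep '[{"translation":[0,0,-15],"roll":0,"gripper":8},{"translation":[0,0,-30],"roll":0,"gripper":8},{"translation":[0,0,-45],"roll":0,"gripper":8},{"translation":[0,0,-45],"roll":0,"gripper":8}]'
python3 -m creep '[{"translation":[-25,-12,0],"roll":0,"gripper":8},{"translation":[-50,-25,0],"roll":0,"gripper":8},{"translation":[-75,-38,0],"roll":0,"gripper":8},{"translation":[-102,-51,0],"roll":0,"gripper":8},{"translation":[-130,-65,0],"roll":0,"gripper":8}]'
python3 -m creep '[{"translation":[-28,-14,0],"roll":0,"gripper":8},{"translation":[-56,-28,0],"roll":0,"gripper":8},{"translation":[-84,-42,0],"roll":0,"gripper":8},{"translation":[-112,-56,0],"roll":0,"gripper":8},{"translation":[-132,-67,0],"roll":0,"gripper":8}]'
python3 -m creep '[{"translation":[0,0,0],"roll":0,"gripper":8},{"translation":[0,0,10],"roll":0,"gripper":8},{"translation":[0,0,25],"roll":0,"gripper":8},{"translation":[0,0,40],"roll":0,"gripper":8},{"translation":[0,0,50],"roll":0,"gripper":8}]'
python3 -c "from h import *;go(.450,-.265,.082)"
```

```text
time: 24.83
position: [0.5415, 0.0131, 0.1577]
tool_rot: [0.655, 0.755, -0.001, -0.001]
ft_force: [0.1, -0.2, -2.2]
grip_width: 0.0137
grip_force: 35.0
time: 25.17
position: [0.5437, 0.0127, 0.2049]
tool_rot: [0.655, 0.756, 0.001, 0.002]
ft_force: [1.0, 0.3, -2.7]
grip_width: 0.0136
grip_force: 35.0
time: 25.58
position: [0.4953, -0.1255, 0.2014]
tool_rot: [0.655, 0.756, -0.0, -0.001]
ft_force: [0.3, 0.2, -3.0]
grip_width: 0.0139
grip_force: 35.0
time: 26.0
position: [0.4479, -0.2672, 0.2014]
tool_rot: [0.656, 0.755, -0.0, -0.001]
ft_force: [0.6, 0.1, -2.8]
grip_width: 0.0139
grip_force: 35.0
time: 26.42
position: [0.4482, -0.2629, 0.1501]
tool_rot: [0.655, 0.756, 0.0, -0.002]
ft_force: [-0.5, -0.2, -3.4]
grip_width: 0.0138
grip_force: 35.0
at [ 0.4482 -0.2629  0.1501] psi 1.714 q6 -0.89 shift [-2.5  1.7 68.1] roll 0 F [-0.5 -0.2 -3.4] w 13.8 t 26.4
```

```bash
python3 -m creep '[{"translation":[-1,1,15],"roll":0,"gripper":8},{"translation":[-1,1,32],"roll":0,"gripper":8},{"translation":[-1,1,48],"roll":0,"gripper":8},{"translation":[-1,1,60],"roll":0,"gripper":8},{"translation":[-1,1,68],"roll":0,"gripper":8}]'
python3 -m creep '[{"translation":[0,0,0],"roll":0,"gripper":8},{"translation":[0,0,1],"roll":0,"gripper":32},{"translation":[0,0,1],"roll":0,"gripper":32},{"translation":[0,0,1],"roll":0,"gripper":32},{"translation":[0,0,1],"roll":0,"gripper":32}]' 15
python3 -m creep '[{"translation":[0,0,0],"roll":0,"gripper":32},{"translation":[0,0,-20],"roll":0,"gripper":32},{"translation":[0,0,-50],"roll":0,"gripper":32},{"translation":[0,0,-80],"roll":0,"gripper":32},{"translation":[0,0,-110],"roll":0,"gripper":32}]'
python3 -m creep '[{"translation":[20,18,0],"roll":7,"gripper":45},{"translation":[43,38,0],"roll":14,"gripper":45},{"translation":[66,58,0],"roll":21,"gripper":45},{"translation":[89,78,0],"roll":28,"gripper":45},{"translation":[110,98,0],"roll":35,"gripper":45}]'
python3 -c "from h import *;go(.6381,.0251,.15,.31)"
```

```text
time: 26.83
position: [0.4497, -0.2641, 0.0824]
tool_rot: [0.654, 0.756, 0.0, -0.002]
ft_force: [-0.5, -0.3, -2.2]
grip_width: 0.0136
grip_force: 35.0
time: 27.25
position: [0.451, -0.2665, 0.0845]
tool_rot: [0.655, 0.756, -0.0, 0.001]
ft_force: [-0.2, 0.3, 0.9]
grip_width: 0.0295
grip_force: 0.0
time: 27.67
position: [0.4501, -0.2659, 0.195]
tool_rot: [0.655, 0.756, 0.0, -0.0]
ft_force: [1.0, -0.2, 0.2]
grip_width: 0.0317
grip_force: 0.0
time: 28.08
position: [0.5321, -0.1418, 0.1943]
tool_rot: [0.853, 0.521, 0.0, 0.0]
ft_force: [0.5, -0.9, -0.5]
grip_width: 0.0445
grip_force: 0.0
at [ 0.5321 -0.1418  0.1943] psi 1.097 q6 0.01 shift [196.9  18.1  44.3] roll 45.1 F [ 0.5 -0.9 -0.5] w 44.5 t 28.1
```

```bash
python3 -m creep '[{"translation":[30,3,0],"roll":7,"gripper":45},{"translation":[60,6,0],"roll":14,"gripper":45},{"translation":[90,8,0],"roll":21,"gripper":45},{"translation":[120,11,0],"roll":28,"gripper":45},{"translation":[150,14,0],"roll":35,"gripper":45}]'
python3 -c "from h import *;go(.6381,.0251,.15,.31)"
```

```text
time: 28.5
position: [0.6123, -0.0142, 0.1941]
tool_rot: [0.971, 0.241, 0.0, 0.0]
ft_force: [0.9, -0.3, -0.1]
grip_width: 0.0449
grip_force: 0.0
at [ 0.6123 -0.0142  0.1941] psi 0.486 q6 0.88 shift [ 41.1 -22.7  44.1] roll 10.1 F [ 0.9 -0.3 -0.1] w 44.9 t 28.5
```

```bash
python3 -m creep '[{"translation":[21,-12,0],"roll":5,"gripper":45},{"translation":[41,-23,0],"roll":10,"gripper":45},{"translation":[41,-23,15],"roll":10,"gripper":45},{"translation":[41,-23,35],"roll":10,"gripper":45},{"translation":[41,-23,50],"roll":10,"gripper":45}]'
python3 -c "
from h import *;go(.6381,.0251,.091,.31)
im=viewer.camera('top')[180:380,280:480];im2=viewer.camera('scene')[90:290,190:390]
cv2.imwrite('pics/e.png',np.hstack([cv2.resize(i,(400,400),interpolation=2) for i in (im,im2)]))"
```

```text
time: 28.92
position: [0.637, 0.0248, 0.1431]
tool_rot: [0.987, 0.159, 0.0, 0.0]
ft_force: [-0.6, -0.1, -0.2]
grip_width: 0.0453
grip_force: 0.0
at [0.637  0.0248 0.1431] psi 0.319 q6 1.12 shift [ 1.1  0.1 52.1] roll 0.5 F [-0.6 -0.1 -0.2] w 45.3 t 28.9
```

View pics/e.png

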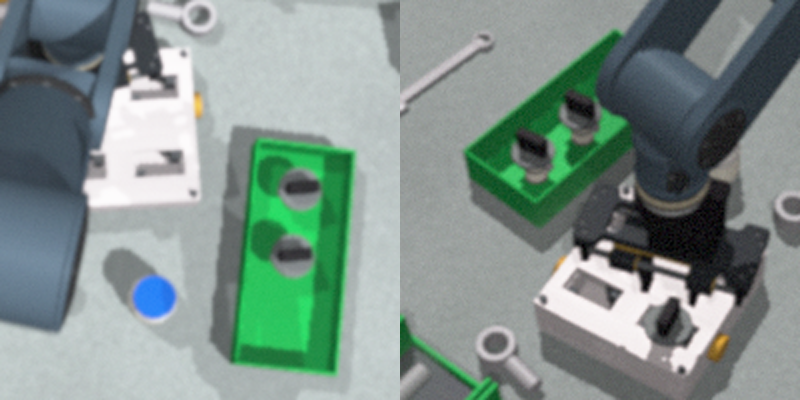

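Two cartridges stand in the bin (top view about 300,187 and 293,255), bin upright. Third now.

```bash
python3 -m creep '[{"translation":[1,0,15],"roll":0,"gripper":45},{"translation":[1,0,30],"roll":0,"gripper":45},{"translation":[1,0,42],"roll":0,"gripper":45},{"translation":[1,0,52],"roll":0,"gripper":45}]'
python3 -m creep '[{"translation":[0,0,0],"roll":0,"gripper":8},{"translation":[0,0,0],"roll":0,"gripper":8},{"translation":[0,0,0],"roll":0,"gripper":8},{"translation":[0,0,0],"roll":0,"gripper":8},{"translation":[0,0,0],"roll":0,"gripper":8}]' 15
python3 -m creep '[{"translation":[0,0,0],"roll":0,"gripper":8},{"translation":[0,0,0],"roll":0,"gripper":8},{"translation":[0,0,0],"roll":0,"gripper":8},{"translation":[0,0,0],"roll":0,"gripper":8}]'
python3 -m creep '[{"translation":[0,0,0],"roll":-7,"gripper":8},{"translation":[0,0,0],"roll":-14,"gripper":8},{"translation":[0,0,0],"roll":-21,"gripper":8},{"translation":[0,0,0],"roll":-28,"gripper":8},{"translation":[0,0,0],"roll":-35,"gripper":8}]' 35
python3 -m creep '[{"translation":[0,0,0],"roll":-7,"gripper":8},{"translation":[0,0,0],"roll":-14,"gripper":8},{"translation":[0,0,0],"roll":-21,"gripper":8},{"translation":[0,0,0],"roll":-28,"gripper":8},{"translation":[0,0,0],"roll":-34,"gripper":8}]'
python3 -m creep '[{"translation":[0,0,0],"roll":-5,"gripper":8},{"translation":[0,0,0],"roll":-10,"gripper":8},{"translation":[0,0,0],"roll":-11,"gripper":8},{"translation":[0,0,0],"roll":-11,"gripper":8}]'
python3 -c "from h import *;go(.6381,.0251,.090,1.712)"
```

```text
time: 29.35
position: [0.6382, 0.0242, 0.0915]
tool_rot: [0.987, 0.158, 0.0, 0.0]
ft_force: [-0.1, -1.1, 0.2]
grip_width: 0.0454
grip_force: 0.0
time: 29.77
position: [0.6386, 0.0243, 0.0924]
tool_rot: [0.987, 0.158, 0.001, 0.0]
ft_force: [0.6, 0.7, 1.3]
grip_width: 0.0196
grip_force: 0.9
time: 30.1
position: [0.6383, 0.0246, 0.0923]
tool_rot: [0.987, 0.158, 0.0, -0.0]
ft_force: [-0.6, 1.4, 4.8]
grip_width: 0.0141
grip_force: 15.0
time: 30.52
position: [0.6391, 0.0242, 0.0923]
tool_rot: [0.893, 0.45, 0.001, 0.001]
ft_force: [1.3, 0.4, 4.3]
grip_width: 0.0137
grip_force: 35.0
time: 30.93
position: [0.6393, 0.0252, 0.0923]
tool_rot: [0.723, 0.691, 0.002, 0.0]
ft_force: [1.5, 4.8, 4.6]
grip_width: 0.0137
grip_force: 35.0
time: 31.27
position: [0.6405, 0.0256, 0.0925]
tool_rot: [0.655, 0.756, 0.003, 0.002]
ft_force: [3.0, 3.9, 2.0]
grip_width: 0.0139
grip_force: 35.0
at [0.6405 0.0256 0.0925] psi 1.713 q6 -0.28 shift [-0.1 -2.5  2.4] roll 0.1 F [3.  3.9 2. ] w 13.9 t 31.3
```

```bash
python3 -m creep '[{"translation":[0,0,-8],"roll":0,"gripper":8},{"translation":[0,0,-20],"roll":0,"gripper":8},{"translation":[0,0,-35],"roll":0,"gripper":8},{"translation":[0,0,-50],"roll":0,"gripper":8},{"translation":[0,0,-65],"roll":0,"gripper":8}]'
python3 -m creep '[{"translation":[0,0,-15],"roll":0,"gripper":8},{"translation":[0,0,-30],"roll":0,"gripper":8},{"translation":[0,0,-45],"roll":0,"gripper":8},{"translation":[0,0,-45],"roll":0,"gripper":8}]'
python3 -m creep '[{"translation":[-16,-21,0],"roll":0,"gripper":8},{"translation":[-32,-42,0],"roll":0,"gripper":8},{"translation":[-48,-63,0],"roll":0,"gripper":8},{"translation":[-65,-84,0],"roll":0,"gripper":8},{"translation":[-81,-105,0],"roll":0,"gripper":8}]'
python3 -m creep '[{"translation":[-16,-21,0],"roll":0,"gripper":8},{"translation":[-32,-42,0],"roll":0,"gripper":8},{"translation":[-48,-63,0],"roll":0,"gripper":8},{"translation":[-65,-84,0],"roll":0,"gripper":8},{"translation":[-81,-105,0],"roll":0,"gripper":8}]'
python3 -m creep '[{"translation":[-16,-21,0],"roll":0,"gripper":8},{"translation":[-32,-42,0],"roll":0,"gripper":8},{"translation":[-48,-63,0],"roll":0,"gripper":8},{"translation":[-65,-84,0],"roll":0,"gripper":8},{"translation":[-81,-105,0],"roll":0,"gripper":8}]'
python3 -m creep '[{"translation":[0,0,0],"roll":0,"gripper":8},{"translation":[0,0,10],"roll":0,"gripper":8},{"translation":[0,0,20],"roll":0,"gripper":8},{"translation":[0,0,30],"roll":0,"gripper":8},{"translation":[0,0,30],"roll":0,"gripper":8}]'
python3 -c "from h import *;go(.368,-.260,.082)"
```

```text
time: 31.68
position: [0.6375, 0.0241, 0.1567]
tool_rot: [0.655, 0.756, -0.001, -0.001]
ft_force: [-0.1, 0.3, -2.6]
grip_width: 0.0141
grip_force: 35.0
time: 32.02
position: [0.6393, 0.024, 0.2045]
tool_rot: [0.655, 0.756, 0.001, 0.002]
ft_force: [0.4, -0.1, -1.0]
grip_width: 0.0136
grip_force: 35.0
time: 32.43
position: [0.5438, -0.0714, 0.2004]
tool_rot: [0.654, 0.756, -0.001, -0.001]
ft_force: [0.1, -0.0, -3.3]
grip_width: 0.0137
grip_force: 35.0
time: 32.85
position: [0.4515, -0.1665, 0.2007]
tool_rot: [0.655, 0.756, -0.0, -0.001]
ft_force: [0.2, -0.2, -1.8]
grip_width: 0.0137
grip_force: 35.0
time: 33.27
position: [0.3593, -0.2615, 0.2009]
tool_rot: [0.655, 0.756, -0.0, -0.001]
ft_force: [-0.4, -0.1, -2.8]
grip_width: 0.014
grip_force: 35.0
time: 33.68
position: [0.3598, -0.2595, 0.1697]
tool_rot: [0.655, 0.756, 0.0, -0.003]
ft_force: [-0.2, -0.6, -2.2]
grip_width: 0.0138
grip_force: 35.0
at [ 0.3598 -0.2595  0.1697] psi 1.714 q6 -1.02 shift [-2.   8.3 87.7] roll 0 F [-0.2 -0.6 -2.2] w 13.8 t 33.7
```

```bash
python3 -m creep '[{"translation":[-1,6,15],"roll":0,"gripper":8},{"translation":[-1,7,32],"roll":0,"gripper":8},{"translation":[-1,7,50],"roll":0,"gripper":8},{"translation":[-1,7,68],"roll":0,"gripper":8},{"translation":[-1,7,80],"roll":0,"gripper":8}]'
python3 -m creep '[{"translation":[0,0,3],"roll":0,"gripper":8},{"translation":[0,0,6],"roll":0,"gripper":8},{"translation":[0,0,8],"roll":0,"gripper":8},{"translation":[0,0,8],"roll":0,"gripper":8}]'
python3 -m creep '[{"translation":[0,0,0],"roll":0,"gripper":32},{"translation":[0,0,0],"roll":0,"gripper":32},{"translation":[0,0,0],"roll":0,"gripper":32},{"translation":[0,0,0],"roll":0,"gripper":32},{"translation":[0,0,0],"roll":0,"gripper":32}]' 15
python3 -m creep '[{"translation":[0,0,-10],"roll":0,"gripper":32},{"translation":[0,0,-30],"roll":0,"gripper":32},{"translation":[0,0,-60],"roll":0,"gripper":32},{"translation":[0,0,-90],"roll":0,"gripper":32},{"translation":[0,0,-120],"roll":0,"gripper":32}]'
python3 -m creep '[{"translation":[20,22,0],"roll":0,"gripper":45},{"translation":[40,44,0],"roll":0,"gripper":45},{"translation":[60,66,0],"roll":0,"gripper":45},{"translation":[80,88,0],"roll":0,"gripper":45},{"translation":[100,110,0],"roll":0,"gripper":45}]'
python3 -m creep '[{"translation":[25,22,0],"roll":7,"gripper":45},{"translation":[50,44,0],"roll":14,"gripper":45},{"translation":[75,66,0],"roll":21,"gripper":45},{"translation":[100,88,0],"roll":28,"gripper":45},{"translation":[125,100,0],"roll":35,"gripper":45}]'
python3 -c "
from h import *;go(.607,.280,.16,.85);binpose()
im=viewer.camera('top')[180:380,280:480];im2=viewer.camera('scene')[90:290,190:390]
cv2.imwrite('pics/f.png',np.hstack([cv2.resize(i,(400,400),interpolation=2) for i in (im,im2)]))"
```

```text
time: 34.1
position: [0.3679, -0.2603, 0.0904]
tool_rot: [0.655, 0.756, 0.0, -0.001]
ft_force: [0.2, 0.2, -2.1]
grip_width: 0.0135
grip_force: 35.0
time: 34.43
position: [0.3683, -0.2613, 0.0838]
tool_rot: [0.655, 0.756, -0.0, 0.0]
ft_force: [0.1, -0.4, -1.9]
grip_width: 0.014
grip_force: 35.0
time: 34.85
position: [0.3682, -0.2613, 0.0839]
tool_rot: [0.655, 0.756, -0.0, 0.0]
ft_force: [-0.1, 0.1, 0.1]
grip_width: 0.0311
grip_force: 0.0
time: 35.27
position: [0.3676, -0.2607, 0.2047]
tool_rot: [0.655, 0.756, 0.0, -0.0]
ft_force: [0.6, -0.0, -0.7]
grip_width: 0.0319
grip_force: 0.0
time: 35.68
position: [0.4632, -0.1452, 0.2038]
tool_rot: [0.655, 0.756, 0.0, 0.0]
ft_force: [0.0, -0.8, 0.4]
grip_width: 0.0444
grip_force: 0.0
time: 36.1
position: [0.5459, -0.007, 0.2038]
tool_rot: [0.85, 0.528, 0.001, 0.001]
ft_force: [0.6, 0.2, 0.3]
grip_width: 0.0452
grip_force: 0.0
at [ 0.5459 -0.007   0.2038] psi 1.111 q6 0.24 shift [284.3 -72.6  43.8] roll 15.0 F [0.6 0.2 0.3] w 45.2 t 36.1
area 5746.5 rect ((450.43829345703125, -264.5390625), (133.7340850830078, 289.52435302734375), 87.17423248291016)
corners [[0.30300000309944153, -0.3240000009536743], [0.5920000076293945, -0.33799999952316284], [0.5979999899864197, -0.20499999821186066], [0.3089999854564667, -0.19099999964237213]]
```

View pics/f.png

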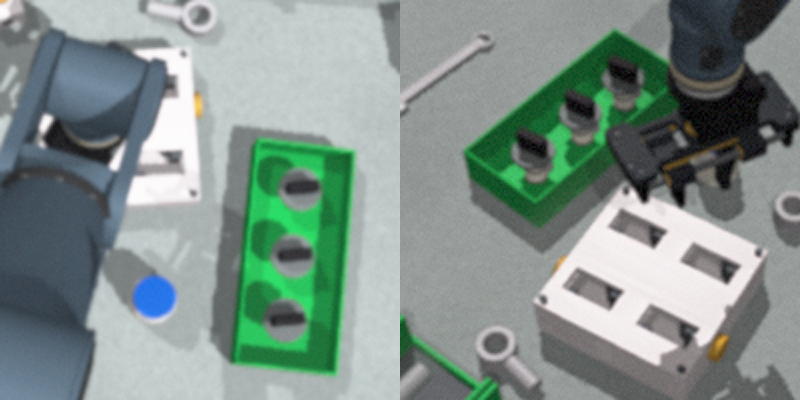

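```bash
python3 -m creep '[{"translation":[28,-7,0],"roll":3,"gripper":45},{"translation":[56,-14,0],"roll":6,"gripper":45},{"translation":[84,-21,0],"roll":9,"gripper":45},{"translation":[112,-28,0],"roll":12,"gripper":45},{"translation":[142,-36,0],"roll":15,"gripper":45}]'
python3 -c "from h import *;go(.607,.280,.15,.85)"
```

```text
time: 36.67
position: [0.5734, 0.1345, 0.2035]
tool_rot: [0.911, 0.413, -0.0, 0.0]
ft_force: [-0.6, -0.5, 0.1]
grip_width: 0.0452
grip_force: 0.0
at [0.5734 0.1345 0.2035] psi 0.852 q6 0.76 shift [131.7 -70.5  53.4] roll 0.1 F [-0.6 -0.5  0.1] w 45.2 t 36.7
```

```bash
python3 -m creep '[{"translation":[26,-14,0],"roll":0,"gripper":45},{"translation":[52,-28,0],"roll":0,"gripper":45},{"translation":[80,-42,0],"roll":0,"gripper":45},{"translation":[108,-57,0],"roll":0,"gripper":45},{"translation":[131,-70,0],"roll":0,"gripper":45}]'
python3 -m creep '[{"translation":[0,0,0],"roll":0,"gripper":45},{"translation":[0,0,15],"roll":0,"gripper":45},{"translation":[0,0,35],"roll":0,"gripper":45},{"translation":[0,0,55],"roll":0,"gripper":45},{"translation":[0,0,70],"roll":0,"gripper":45}]'
python3 -c "
from h import *;go(.607,.280,.088,.85)
im=viewer.camera('top')[190:320,160:290];im2=viewer.camera('scene')[200:350,370:520]
cv2.imwrite('pics/g.png',np.hstack([cv2.resize(i,(400,400),interpolation=2) for i in (im,im2)]))"
```

```text
time: 37.08
position: [0.6071, 0.2802, 0.2035]
tool_rot: [0.91, 0.415, -0.0, 0.0]
ft_force: [-0.2, -0.0, -0.0]
grip_width: 0.0451
grip_force: 0.0
time: 37.5
position: [0.6058, 0.2774, 0.1319]
tool_rot: [0.91, 0.415, -0.002, 0.0]
ft_force: [-0.0, -0.2, -0.7]
grip_width: 0.045
grip_force: 0.0
at [0.6058 0.2774 0.1319] psi 0.855 q6 0.98 shift [ 2.8 -0.8 43.9] roll 0.3 F [-0.  -0.2 -0.7] w 45.0 t 37.5
```

View pics/g.png

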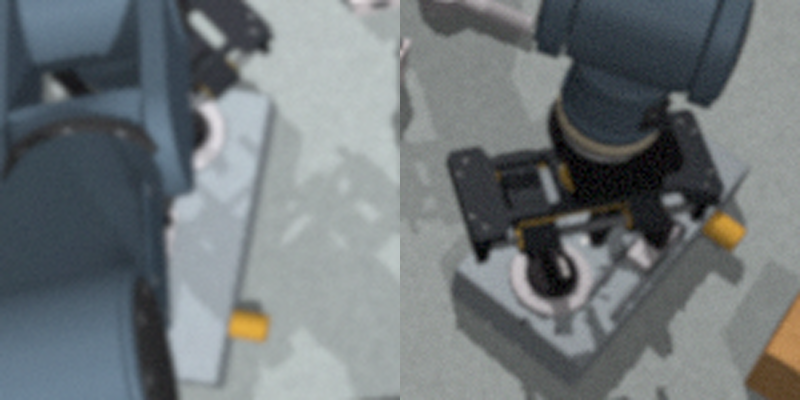

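```bash
python3 -c "
from h import *
o=telemetry.get_obs();Rm=R.from_quat(o['tool_rot']).as_matrix();p=np.array(o['position'])
z=lambda q:((q-np.array([370,200])+.5)*400/150).round()
for s in(-.03,0,.03): print(s,z(proj('scene',p+Rm@[0,s,.019])[0]))
print('knob',z(proj('scene',[.607,.28,.094])[0]),z(proj('scene',[.607,.28,.064])[0]),z(proj('scene',[.6075,.28,.087])[0]))"
```

```text
-0.03 [197. 237.]
0 [161. 244.]
0.03 [125. 251.]
knob [159. 259.] [153. 276.] [157. 263.]
```

```bash
python3 -m creep '[{"translation":[2,-1,12],"roll":0,"gripper":45},{"translation":[2,-1,24],"roll":0,"gripper":45},{"translation":[2,-1,34],"roll":0,"gripper":45},{"translation":[2,-1,40],"roll":0,"gripper":45},{"translation":[2,-1,42],"roll":0,"gripper":45}]'
python3 -m creep '[{"translation":[0,0,0],"roll":0,"gripper":8},{"translation":[0,0,0],"roll":0,"gripper":8},{"translation":[0,0,0],"roll":0,"gripper":8},{"translation":[0,0,0],"roll":0,"gripper":8},{"translation":[0,0,0],"roll":0,"gripper":8}]' 15
python3 -m creep '[{"translation":[0,0,0],"roll":0,"gripper":8},{"translation":[0,0,0],"roll":0,"gripper":8},{"translation":[0,0,0],"roll":0,"gripper":8},{"translation":[0,0,0],"roll":0,"gripper":8}]'
python3 -c "from h import *;go(.607,.280,.088,3.07)"
```

```text
time: 38.02
position: [0.6065, 0.2816, 0.0901]
tool_rot: [0.91, 0.415, -0.001, -0.0]
ft_force: [-0.6, 0.1, -1.6]
grip_width: 0.0452
grip_force: 0.0
time: 38.43
position: [0.6076, 0.2821, 0.0922]
tool_rot: [0.91, 0.415, 0.001, 0.0]
ft_force: [-0.2, 0.3, -0.9]
grip_width: 0.0196
grip_force: 0.0
time: 38.77
position: [0.6075, 0.282, 0.092]
tool_rot: [0.91, 0.415, 0.0, 0.0]
ft_force: [-1.1, -0.0, 2.7]
grip_width: 0.014
grip_force: 15.0
at [0.6075 0.282  0.092 ] psi 0.855 q6 0.98 shift [-1.8  1.   4. ] roll -126.9 F [-1.1 -0.   2.7] w 14.0 t 38.8
```

```bash
for i in 1; do python3 -m creep '[{"translation":[0,0,0],"roll":-7,"gripper":8},{"translation":[0,0,0],"roll":-14,"gripper":8},{"translation":[0,0,0],"roll":-21,"gripper":8},{"translation":[0,0,0],"roll":-28,"gripper":8},{"translation":[0,0,0],"roll":-35,"gripper":8}]' 25; done
python3 -m creep '[{"translation":[0,0,0],"roll":-7,"gripper":8},{"translation":[0,0,0],"roll":-14,"gripper":8},{"translation":[0,0,0],"roll":-21,"gripper":8},{"translation":[0,0,0],"roll":-28,"gripper":8},{"translation":[0,0,0],"roll":-35,"gripper":8}]'
python3 -m creep '[{"translation":[0,0,0],"roll":-7,"gripper":8},{"translation":[0,0,0],"roll":-14,"gripper":8},{"translation":[0,0,0],"roll":-21,"gripper":8},{"translation":[0,0,0],"roll":-28,"gripper":8},{"translation":[0,0,0],"roll":-35,"gripper":8}]'
python3 -c "from h import *;go(.607,.280,.088,3.07);print(telemetry.get_obs()['moment'])"
python3 -m creep '[{"translation":[0,0,0],"roll":-5,"gripper":8},{"translation":[0,0,0],"roll":-10,"gripper":8},{"translation":[0,0,0],"roll":-15,"gripper":8},{"translation":[0,0,0],"roll":-20,"gripper":8},{"translation":[0,0,0],"roll":-20,"gripper":8}]'
python3 -c "from h import *;go(.607,.280,.088,3.07);print(telemetry.get_obs()['moment'])"
```

```text
time: 39.18
position: [0.6059, 0.2827, 0.092]
tool_rot: [0.741, 0.671, -0.001, -0.001]
ft_force: [-4.7, 1.6, 5.5]
grip_width: 0.0139
grip_force: 25.0
time: 39.6
position: [0.6043, 0.2823, 0.092]
tool_rot: [0.505, 0.863, -0.002, -0.003]
ft_force: [-6.7, 0.0, 6.6]
grip_width: 0.0137
grip_force: 25.0
time: 40.02
position: [0.6032, 0.2812, 0.092]
tool_rot: [0.222, 0.975, -0.002, -0.004]
ft_force: [-7.8, -3.2, 10.6]
grip_width: 0.014
grip_force: 25.0
at [0.6032 0.2812 0.092 ] psi 2.694 q6 -0.85 shift [-4.   0.6  3.9] roll -21.5 F [-7.8 -3.2 10.6] w 14.0 t 40.0
[-0.43918257  1.1518162  -0.07768916]
time: 40.43
position: [0.6029, 0.2802, 0.0919]
tool_rot: [0.05, 0.999, -0.002, -0.005]
ft_force: [-8.5, -4.7, 10.1]
grip_width: 0.0136
grip_force: 24.9
at [0.6029 0.2802 0.0919] psi 3.041 q6 -1.2 shift [-4.2  0.2  3.9] roll -1.7 F [-8.5 -4.7 10.1] w 13.6 t 40.4
[-0.65333918  1.14353119  0.05906324]
```

```bash
python3 -m creep '[{"translation":[3,-1,0],"roll":-2,"gripper":8},{"translation":[4,-2,0],"roll":-4,"gripper":8},{"translation":[4,-2,0],"roll":-6,"gripper":8},{"translation":[4,-2,0],"roll":-6,"gripper":8}]'
python3 -c "from h import *;go(.607,.280,.088,3.07);print(telemetry.get_obs()['moment'])"
python3 -m creep '[{"translation":[0,0,0],"roll":-2,"gripper":8},{"translation":[0,0,0],"roll":-4,"gripper":8},{"translation":[0,0,0],"roll":-4,"gripper":8}]'
python3 -c "from h import *;go(.607,.280,.088,3.07);print(telemetry.get_obs()['moment'])"
```

```text
time: 40.77
position: [0.6026, 0.2801, 0.0919]
tool_rot: [0.001, 1.0, 0.0, -0.001]
ft_force: [-2.6, -0.7, 4.7]
grip_width: 0.0149
grip_force: 26.7
at [0.6026 0.2801 0.0919] psi 3.14 q6 -1.3 shift [-4.4 -0.1  3.9] roll 4.0 F [-2.6 -0.7  4.7] w 14.9 t 40.8
[-0.17411596  0.17337577 -0.73578099]
time: 41.02
position: [0.6029, 0.28, 0.0919]
tool_rot: [-0.034, 0.999, -0.0, -0.0]
ft_force: [-2.3, -1.7, 4.4]
grip_width: 0.0156
grip_force: 27.2
at [0.6029 0.28   0.0919] psi -3.074 q6 -1.37 shift [-4.1 -0.3  3.9] roll 8.0 F [-2.3 -1.7  4.4] w 15.6 t 41.0
[-0.16582515  0.12886996 -0.72042448]
```

```bash
python3 -m creep '[{"translation":[0,0,0],"roll":0,"gripper":45},{"translation":[0,0,0],"roll":0,"gripper":45},{"translation":[0,0,0],"roll":0,"gripper":45},{"translation":[0,0,0],"roll":0,"gripper":45},{"translation":[0,0,0],"roll":0,"gripper":45}]'
python3 -m creep '[{"translation":[0,0,-10],"roll":0,"gripper":45},{"translation":[0,0,-30],"roll":0,"gripper":45},{"translation":[0,0,-60],"roll":0,"gripper":45},{"translation":[0,0,-90],"roll":0,"gripper":45},{"translation":[0,0,-120],"roll":0,"gripper":45}]'
python3 -m creep '[{"translation":[0,-30,0],"roll":0,"gripper":45},{"translation":[0,-60,0],"roll":0,"gripper":45},{"translation":[0,-90,0],"roll":0,"gripper":45},{"translation":[0,-120,0],"roll":0,"gripper":45},{"translation":[0,-150,0],"roll":0,"gripper":45}]'
python3 -m creep '[{"translation":[0,-30,0],"roll":0,"gripper":45},{"translation":[0,-60,0],"roll":0,"gripper":45},{"translation":[0,-90,0],"roll":0,"gripper":45},{"translation":[0,-120,0],"roll":0,"gripper":45},{"translation":[0,-120,0],"roll":0,"gripper":45}]'
python3 -c "
from h import *;go(.607,.280,.088,.85);binpose()
im=viewer.camera('top')[180:340,160:320];im2=viewer.camera('scene')[200:350,370:520]
cv2.imwrite('pics/z.png',np.hstack([cv2.resize(i,(400,400),interpolation=2) for i in (im,im2)]))"
```

```text
time: 41.43
position: [0.6031, 0.2806, 0.0912]
tool_rot: [-0.035, 0.999, -0.0, -0.0]
ft_force: [-0.9, 0.5, -0.2]
grip_width: 0.04
grip_force: 0.0
time: 41.85
position: [0.603, 0.2804, 0.2133]
tool_rot: [-0.035, 0.999, 0.0, -0.0]
ft_force: [0.7, 0.9, -0.5]
grip_width: 0.0448
grip_force: 0.0
time: 42.27
position: [0.6136, 0.1297, 0.2126]
tool_rot: [-0.035, 0.999, -0.0, 0.001]
ft_force: [1.4, -0.0, 0.5]
grip_width: 0.0449
grip_force: 0.0
time: 42.68
position: [0.6231, 0.0055, 0.2125]
tool_rot: [-0.033, 0.999, -0.002, 0.001]
ft_force: [0.8, -0.2, -0.3]
grip_width: 0.0452
grip_force: 0.0
at [0.6231 0.0055 0.2125] psi -3.076 q6 -1.8 shift [ -1.6 275.4 123.6] roll 135.0 F [ 0.8 -0.2 -0.3] w 45.2 t 42.7
area 5749.5 rect ((450.44189453125, -264.7636413574219), (133.6757354736328, 289.52398681640625), 87.20359802246094)
corners [[0.30300000309944153, -0.3240000009536743], [0.5920000076293945, -0.33899998664855957], [0.5979999899864197, -0.20499999821186066], [0.3089999854564667, -0.19099999964237213]]
```

View pics/z.png

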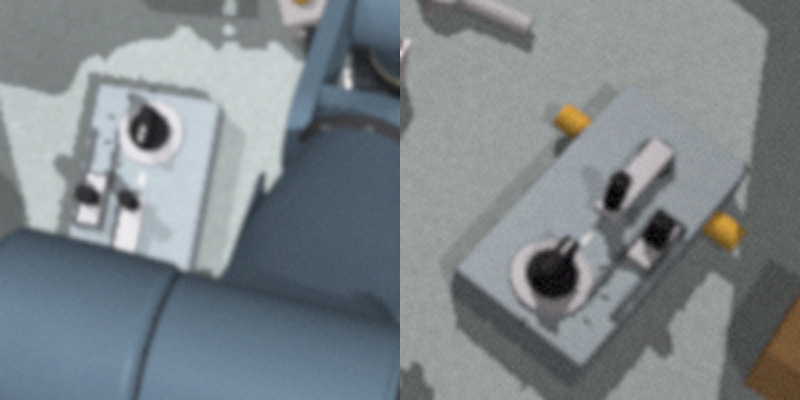

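The knob's white line now points along the panel's −x, aimed at its zero mark (scene view about 570,248). The lever is shut and the bolt is home. The bin is upright with its three cartridges, and the arm is clear of everything.

```bash
python3 -c "from rig import hand_in;print(hand_in())"
```

```text
the job is handed in; nothing more can be done
None
```

I finished the job and handed it in: the valve is shut and bolted, all three spent cartridges stand in the upright scrap bin, and the reset knob is back at its zero stop. The bin got knocked a few centimetres partway through, so I located it again and left it there.

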